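# Put a muddled desk back in order

## Task

After cleaning, four things on this desk were put back on each other's places: return the white mug to its wooden coaster, the mouse to its round mat, the earbud case to the charging pad and the potted cactus to its saucer, each in the middle of its place and the right way up. Every place is taken at first, so the closed red notebook is kept clear for parking something on the way. Set things down gently, keep the mug and the cactus upright, and do not shift or knock over the pen pot.

Things in the scene. Friction and masses are not known exactly. Their poses are not given: they have to be found in the camera images.
- mug: White ceramic mug, loose, standing upright, 66 mm across, 85 mm high, wall 4 mm, about 260 g. Origin: centre of its underside; z up; the handle sticks out to its +y (as far as 69 mm from the mug's axis, 16 to 75 mm above the underside), so it is best gripped across the body along its x. It belongs on the coaster; at the start it stands on the mouse mat or in the saucer. Any yaw will do at the end.
- earbud_case: Closed white earbud charging case, loose, a rounded box lying flat: 62 mm along its x, 46 mm along its y, 26 mm high, its sides upright from 8 to 18 mm above the underside, about 60 g. Origin: centre of its underside; z up. It belongs on the charging pad; at the start it lies on the mouse mat or in the saucer. Any yaw will do at the end.
- mouse: Black cordless computer mouse with a silver back and a red wheel, loose, 98 mm along its x (front to +x), 56 mm wide along its y, 36 mm high at the hump; its sides are upright from 9 to 19 mm above its underside and rounded above and below; about 100 g. Origin: centre of its underside; z up. It belongs on the mouse mat; at the start it lies on the coaster or on the charging pad. Any yaw will do at the end.
- cactus: Small round green cactus with a pink flower in a terracotta pot, loose, about 200 g. The pot's rim is a band 62 mm across from 34 to 56 mm above the underside, the pot below tapers to 48 mm at the foot, the cactus (38 mm across) rises to 86 mm. Round, so any grip yaw serves. Origin: centre of its underside; z up. It belongs in the saucer; at the start it stands on the coaster or on the charging pad.
- coaster: Square pale wooden coaster, fixed, 96 by 96 mm, 8 mm thick: the mug's place. Origin: centre of its underside, on the desk; its top is 8 mm above.
- mouse_mat: Round teal mouse mat, fixed, 170 mm across, 4 mm thick: the mouse's place. Origin: centre of its underside, on the desk; its top is 4 mm above.
- charger: Round black wireless charging pad with a thin white ring, fixed, 100 mm across, 8 mm thick: the earbud case's place. Origin: centre of its underside, on the desk; its top is 8 mm above.
- saucer: Shallow round terracotta plant saucer, fixed, 111 mm across: the cactus's place. Flat floor 4 mm above the desk, 103 mm across inside a low lip that is 8 mm high. Origin: centre of its underside, on the desk.
- notebook: Closed dark red notebook with a black band, fixed, 105 mm along its x by 148 mm along its y, 12 mm thick, empty at the start: the free spot. Origin: centre of its underside, on the desk; its top is 12 mm above.
- pen_pot: Dark metal pen pot full of pens, loose, 72 mm across, 95 mm high, pens up to 145 mm above the desk and leaning out to 32 mm from its axis, about 350 g. A bystander among the things, to be left alone. Origin: centre of its underside. Besides it only small flat items (eraser, binder clip, up to 15 mm high) lie between the places; taller equipment (laptop, two speakers, letter tray) stands at least 200 mm outside the centres of the places.
Not all that is in view belongs to the job. What is meant by the earbud_case is not black, and is the larger of those in its own colour. Leave any green look-alike of the mouse_mat alone.

How it is judged:
By the outcome, as a careful person would: the job done as asked, in the order asked, and still so for the second after the job is handed in, with the robot touching nothing.
It also fails if it takes over 144 s, if anything falls off the work surface, if the arm or the gripper's body presses on something with over 40 N, if the wrist force passes 120 N, or if a joint passes its speed limit or range.

## Robot

A 6-joint arm with a two-finger parallel gripper is mounted at the origin on the work surface. World frame = base frame: x ahead of the robot, y to its left, z up, the work surface at z = 0. Lengths are in m, angles in rad, forces in N, time in s.
With the tool pointing down it reaches from about 0.3 to 0.75 m from the base axis. Payload 8.5 kg.
Tool frame: the origin (TCP) lies between the finger pads; the fingertips stand 8 mm ahead of it and the grasp point (between the pads) lies 11 mm behind it (arm.tcp_to_tips is the distance from the TCP to the fingertips, in m); y points along the fingers, z is the direction in which the jaws open and shut, and the axes are right-handed (so a half turn about y gives the same grasp; the last joint's range is limited). The gripper opens to 88 mm and grips with 3 to 60 N. Pads are 18 mm wide; open, the fingers measure 123 mm over their backs; the gripper's body (75 mm by 187 mm) begins 45 mm behind the grasp point.
Start: joints at [-1.554, 0.381, 1.297, -0, 1.464, -0.215], TCP at [0.126, -0.535, 0.247] pointing down, gripper open.
Joint ranges: [-3.11, 3.11], [-0.89, 2.33], [0.22, 2.48], [-1.42, 4.56], [0.17, 2.85], [-2.88, 2.88]. Speed limits (rad/s): [2.39, 2.39, 3.14, 3.14, 3.14, 3.14].

## Interface

Orientations are given as a rotation vector (axis times angle).
In Python, from rig import arm, imaging gives the robot as it stands. The module is installed in compiled form; this text tells all that it offers.
- The arm moves only by the tool play_rows, never from a script. Its argument "moves" is a list that holds one entry, the list of rows, each a list of 7 numbers: the shift along the tool's x, y, z in m, then the turn, a rotation vector about the tool's x, y, z in degrees, then the closure, from 0 (fully open) to 1 (shut). A call has 1 to 8 rows; each row is the pose to reach, as a shift and turn from the pose commanded when the call began, along the tool's axes at that moment; what a row does not reach only later rows make up. A row lasts 1/8 s, in which the tool goes at most 62.5 mm and 10.7 degrees, less where a joint would pass 70% of its speed; a pose out of reach is approached as far as the arm can. A call with a gripper value outside its range is refused whole. The fingers move at their own pace and stop on an object; "force" is the grip in N (left out, the last holds). Time passes only in rows, so rows that repeat a pose let the fingers close. It gives the time, the measured TCP pose, the force and the opening at its end, in the units of the state.
- arm.get_state(): the state, without advancing time (a new reading comes with each control period).
- imaging.read_camera(name): name is "scene" or "top" or "wrist"; returns the picture (480x640x3 uint8, red, green, blue); there is no depth.
- imaging.calibration(name): a dict with "camera_matrix" (3x3 intrinsics, pixels), "rvec" (rotation vector, rad) and "tvec" (3), from world to camera coordinates, as OpenCV has them. Camera axes: x right, y down, z forward; pixel columns grow to the right and rows downward; lengths in m; the calibration is good to about 2 mm. The wrist camera is an equidistant fisheye: a pixel r from the principal point sees the ray r / f radians off the axis. A picture is of the moment at which its call begins: read the wrist's pose just before it. calibration takes no time and is no camera call; for the wrist camera it gives the pose at the moment of the call.
- arm.hand_in(): hands the job in, once; it reports no verdict.
The state is a dict: "time_s": time; "qpos": joint angles; "joint_velocities": joint speeds; "joint_torque": joint torques, N m; "tool_pos": TCP position; "tool_rot": TCP orientation; "force": force on the tool from outside, world axes, zero at the start; "moment": the same for the moment, N m; "opening": finger opening in m.
Only numpy, scipy, OpenCV 4.12 (cv2) and the standard library are available. Lean on these libraries where they do the work, as an engineer would, in place of code of your own. Each camera call takes 0.05 s, during which the arm holds its last target.

## Working session

There is one attempt and no reset: what is moved stays moved. The work goes in short steps, Python scripts to look and compute and a tool call to move; the robot and the scene stay as the last step left them, time stands still between calls to the robot, and variables do not carry over. Pictures are saved under pics/ and viewed, and the job is handed in when it is done.

Besides the shell and the picture viewer there is one more tool, called by a JSON object that holds its "fn" and its "kwargs". play_rows: Moves the arm, as the interface text tells. Its arguments: {"type":"object","properties":{"moves":{"type":"array","items":{"type":"array","items":{"type":"array","items":{"type":"number"}}}},"force":{"type":"number"}},"required":["moves"]}

```bash
mkdir -p pics
cat > h.py <<'E'
import numpy as np,cv2
from rig import arm,imaging
def snap(n,fn):
    im=imaging.read_camera(n); cv2.imwrite('pics/'+fn+'.png',im[:,:,::-1]); return im
def ray(n,u,v,c=None):
    c=c or imaging.calibration(n);K=np.array(c['camera_matrix']);R=cv2.Rodrigues(np.array(c['rvec'],float))[0];t=np.array(c['tvec'],float).ravel()
    a=(u-K[0,2])/K[0,0];b=(v-K[1,2])/K[1,1]
    if n=='wrist':
        r=np.hypot(a,b);s=np.sin(r)/max(r,1e-9);d=np.array([a*s,b*s,np.cos(r)])
    else: d=np.array([a,b,1.])
    return -R.T@t,R.T@d
def pt(n,u,v,z,c=None):
    o,d=ray(n,u,v,c);return o+d*(z-o[2])/d[2]
def proj(n,p,c=None):
    c=c or imaging.calibration(n);K=np.array(c['camera_matrix']);R=cv2.Rodrigues(np.array(c['rvec'],float))[0];t=np.array(c['tvec'],float).ravel()
    q=R@np.array(p)+t
    if n=='wrist':
        r=np.hypot(q[0],q[1]);th=np.arctan2(r,q[2]);a,b=q[0]/r*th,q[1]/r*th
    else:a,b=q[0]/q[2],q[1]/q[2]
    return np.array([K[0,0]*a+K[0,2],K[1,1]*b+K[1,2]])
E
python3 - <<'E'
from h import *
np.set_printoptions(precision=4,suppress=True)
for n in('scene','top','wrist'):
    snap(n,n+'0');c=imaging.calibration(n);print(n,np.array(c['camera_matrix']).tolist(),ray(n,320,240)[0])
print(arm.get_state(),arm.tcp_to_tips)
E
```

```text
scene [[463.0953616886019, 0.0, 326.0534063562084], [0.0, 463.0953616886019, 238.43739412062877], [0.0, 0.0, 1.0]] [ 1.1551 -0.4093  0.603 ]
top [[438.7002227246459, 0.0, 317.2596975525741], [0.0, 438.7002227246459, 245.1769849562897], [0.0, 0.0, 1.0]] [ 0.387  -0.097   1.0102]
wrist [[371.64829954431775, 0.0, 311.9050863512228], [0.0, 371.64829954431775, 245.53169490164464], [0.0, 0.0, 1.0]] [ 0.1962 -0.519   0.3837]
{'time_s': 0.15, 'qpos': array([-1.5543,  0.381 ,  1.2979, -0.    ,  1.4636, -0.2153]), 'joint_velocities': array([-0.003 , -0.002 , -0.0022, -0.0005,  0.0002,  0.0004]), 'joint_torque': array([  0.0044, -43.8074, -22.4617,   0.0714,   0.0343,  -0.0001]), 'tool_pos': array([ 0.1263, -0.5351,  0.2463]), 'tool_rot': array([-0.2442,  2.0996, -2.0975]), 'force': array([-0.5339, -0.7587,  0.0005]), 'moment': array([-0.0091, -0.0186,  0.0034]), 'opening': 0.08805082345238184} 0.008
```

View pics/top0.png

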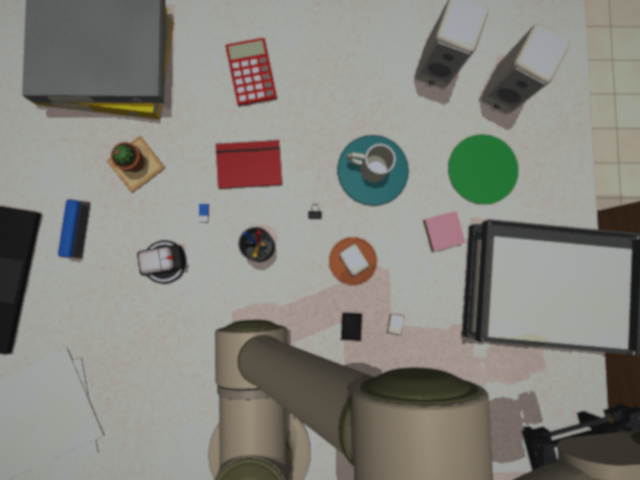

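View pics/scene0.png

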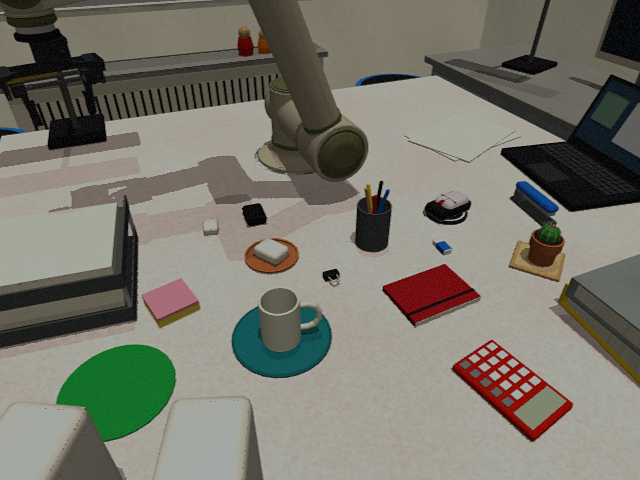

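Run:
```python
import cv2
im=cv2.imread('pics/top0.png')
a=cv2.resize(im[125:295,90:290],None,fx=4,fy=3.5*8/7,interpolation=cv2.INTER_CUBIC)
b=cv2.resize(im[125:295,300:500],None,fx=4,fy=4,interpolation=cv2.INTER_CUBIC)
b[:]=b
cv2.imwrite('pics/ca.png',cv2.resize(im[130:280,95:295],None,fx=4,fy=4,interpolation=cv2.INTER_CUBIC))
cv2.imwrite('pics/cb.png',cv2.resize(im[130:280,300:500],None,fx=4,fy=4,interpolation=cv2.INTER_CUBIC))
```

```text
(no output)
```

View pics/ca.png

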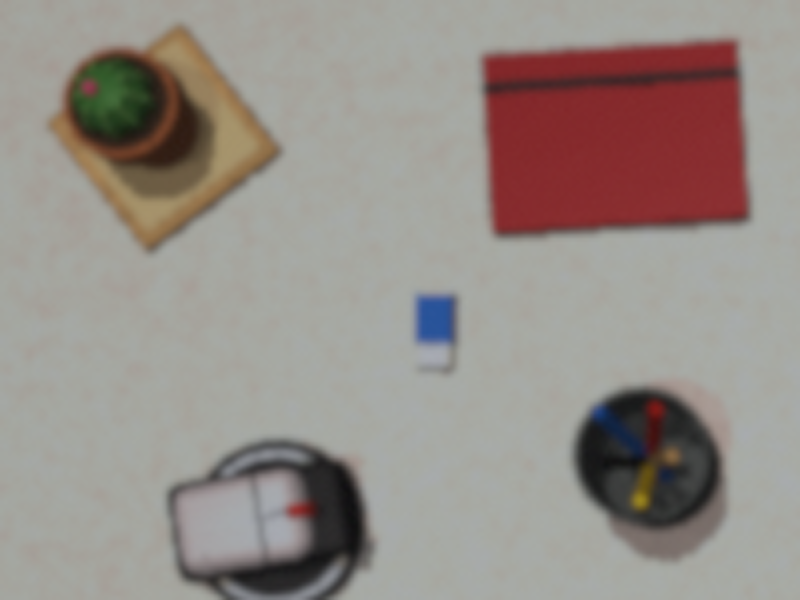

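View pics/cb.png

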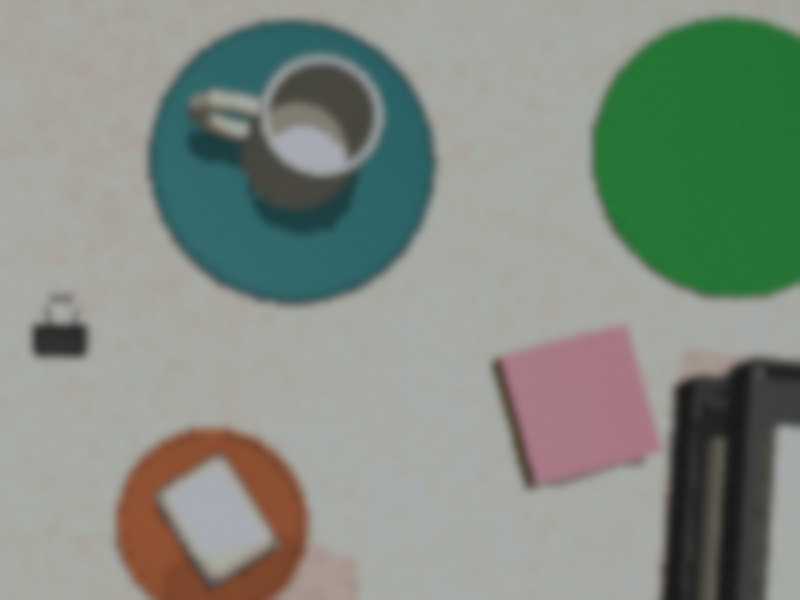

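View pics/wrist0.png

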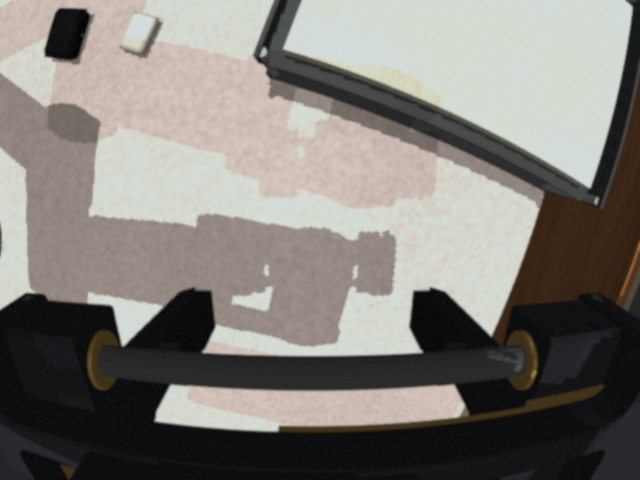

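Run:
```python
from h import *
im=cv2.imread('pics/top0.png')
cv2.imwrite('pics/cc.png',cv2.resize(im[215:305,115:215],None,fx=6,fy=6,interpolation=cv2.INTER_CUBIC))
cv2.imwrite('pics/cd.png',cv2.resize(im[215:305,305:405],None,fx=6,fy=6,interpolation=cv2.INTER_CUBIC))
np.set_printoptions(precision=4,suppress=True)
A=lambda x,y,z:pt('top',95+(x+.5)/4-.5,130+(y+.5)/4-.5,z)
B=lambda x,y,z:pt('top',300+(x+.5)/4-.5,130+(y+.5)/4-.5,z)
def poly(f,P,z):
    q=np.array([f(*p,z) for p in P]);print(q.mean(0),np.linalg.norm(np.roll(q,-1,0)-q,axis=1),np.degrees(np.arctan2(*(q[1]-q[0])[1::-1])))
print('coaster');poly(A,[(180,27),(281,150),(149,250),(52,122)],.008)
print('notebook');poly(A,[(485,55),(736,41),(748,219),(497,235)],.012)
print('case');poly(B,[(157,495),(219,455),(277,543),(214,585)],.026)
print('cactus',A(122,104,.056),A(65,104,.056)-A(180,104,.056))
print('mat',B(292,161,.004),B(150,161,.004)-B(435,161,.004))
print('mug',B(323,116,.085),B(262,116,.085)-B(384,116,.085),'handle end',B(190,104,.075))
print('penpot',A(646,458,.095))
```

```text
coaster
[0.6485 0.2792 0.008 ] [0.0926 0.0934 0.0929 0.0901] -140.803295048175
notebook
[0.6476 0.0219 0.012 ] [0.1444 0.1046 0.1434 0.1051] -86.56214966423245
case
[ 0.4255 -0.2156  0.026 ] [0.0419 0.0593 0.0428 0.0598] -57.6738813331936
cactus [0.6542 0.285  0.056 ] [-0.0001  0.0617  0.    ]
mat [ 0.6358 -0.2655  0.004 ] [-0.0001  0.1677  0.    ]
mug [ 0.6404 -0.2692  0.085 ] [-0.0001  0.0662  0.    ] handle end [ 0.6497 -0.1984  0.075 ]
penpot [ 0.4562 -0.0035  0.095 ]
```

View pics/cc.png

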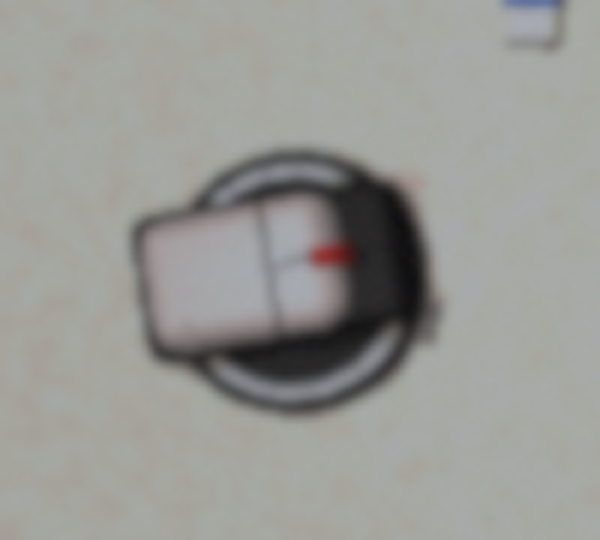

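View pics/cd.png

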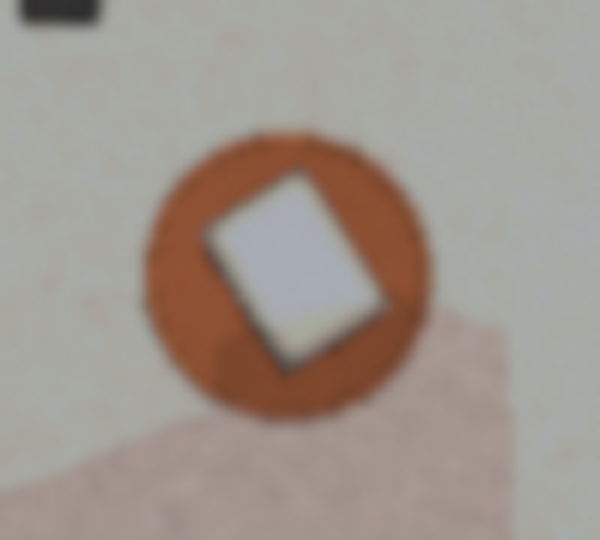

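```bash
cat >> h.py <<'E'
from scipy.spatial.transform import Rotation as Ro
np.set_printoptions(precision=4,suppress=True)
def cur():
    s=arm.get_state();R=Ro.from_rotvec(s['tool_rot']);z=R.as_matrix()[:,2]
    print('t%.2f'%s['time_s'],'tcp',s['tool_pos'],'jawyaw %.1f'%np.degrees(np.arctan2(z[1],z[0])),'tilt %.2f'%np.degrees(np.arccos(-R.as_matrix()[2,1])),'q6 %.2f'%s['qpos'][5],'F',s['force'],'op %.4f'%s['opening'])
    return s,R
def go(x,y,z,yaw=None):
    """yaw deg of jaw axis mod 180"""
    s,R=cur();M=R.as_matrix()
    zc=M[:,2];y0=np.degrees(np.arctan2(zc[1],zc[0]))
    if yaw is None: yaw=y0
    yaw=y0+(yaw-y0+90)%180-90
    d=M.T@(np.array([x,y,z])-s['tool_pos'])
    a=np.radians(yaw);G=np.column_stack([np.cross([0,0,-1],[np.cos(a),np.sin(a),0]),[0,0,-1],[np.cos(a),np.sin(a),0]])
    r=np.degrees(Ro.from_matrix(M.T@G).as_rotvec())
    print('mm',np.round(d*1000,1),'deg',np.round(r,2),'yaw->%.1f'%yaw)
E
python3 - <<'E'
from h import *
C=lambda x,y,z:pt('top',115+(x+.5)/6-.5,215+(y+.5)/6-.5,z)
D=lambda x,y,z:pt('top',305+(x+.5)/6-.5,215+(y+.5)/6-.5,z)
print('charger',C(296,281,.008),C(296,150,.008)-C(296,412,.008))
print('saucer',D(289,277,.008),D(145,277,.008)-D(433,277,.008))
print('mouse',C(283,270,.02),'left edge',C(146,290,.018),'right',C(420,255,.015))
go(.644,-.265,.28,0)
E
```

```text
charger [0.4248 0.2125 0.008 ] [0.0986 0.0016 0.    ]
saucer [ 0.4233 -0.2153  0.008 ] [0.0008 0.1104 0.    ]
mouse [0.4285 0.2136 0.02  ] left edge [0.4215 0.2644 0.018 ] right [0.434  0.1646 0.015 ]
t0.15 tcp [ 0.1263 -0.5351  0.2463] jawyaw -76.7 tilt 0.06 q6 -0.22 F [-0.5339 -0.7587  0.0005] op 0.0881
mm [-565.9  -33.4 -144. ] deg [  0.04 -76.72  -0.05] yaw->0.0
```

Run:
```python
from h import *
go(.50,-.20,.33,-80)
```

```text
t0.15 tcp [ 0.1263 -0.5351  0.2463] jawyaw -76.7 tilt 0.06 q6 -0.22 F [-0.5339 -0.7587  0.0005] op 0.0881
mm [-440.7  -83.3 -240.4] deg [ 0.06  3.28 -0.01] yaw->-80.0
```

{"fn": "play_rows", "kwargs": {"moves": [[[-0.01,-0.08,-0.02,0,0,0,0],[-0.06,-0.083,-0.06,0,0,0,0],[-0.115,-0.083,-0.09,0,1,0,0],[-0.17,-0.083,-0.12,0,2,0,0],[-0.22,-0.083,-0.15,0,3,0,0],[-0.28,-0.083,-0.18,0,3,0,0],[-0.335,-0.083,-0.21,0,3,0,0],[-0.39,-0.083,-0.24,0,3,0,0]]]}}

```text
time_s: 1.15
tool_pos: [0.4441, -0.2175, 0.3297]
tool_rot: [-0.191, 2.128, -2.128]
force: [-0.5, -0.7, -0.5]
opening: 0.088
```

Run:
```python
from h import *
cur();c=imaging.calibration('wrist');snap('wrist','w1')
import pickle;pickle.dump(c,open('w1.pkl','wb'))
go(.64,.02,.33,-90)
```

```text
t1.15 tcp [ 0.4441 -0.2175  0.3297] jawyaw -79.7 tilt 0.00 q6 0.70 F [-0.5253 -0.7453 -0.5232] op 0.0880
t1.20 tcp [ 0.4478 -0.2127  0.3295] jawyaw -79.4 tilt 0.17 q6 0.70 F [ 0.7081  4.7794 -1.2564] op 0.0880
mm [-231.8    0.4 -193.3] deg [ 0.13 10.61 -0.1 ] yaw->-90.0
```

View pics/w1.png

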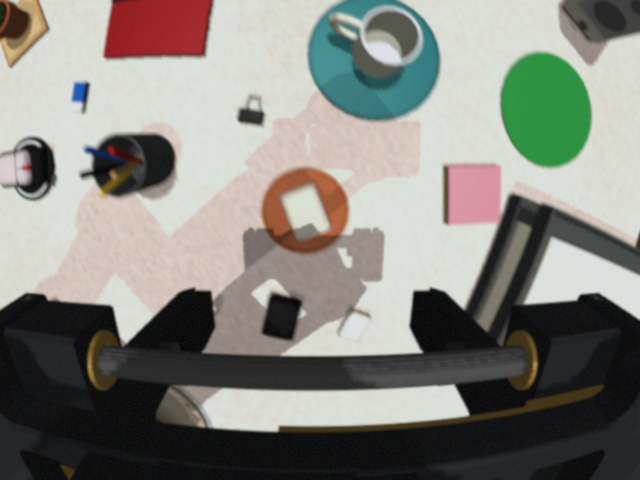

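{"fn": "play_rows", "kwargs": {"moves": [[[-0.02,0,-0.05,0,0,0,0],[-0.04,0,-0.1,0,3,0,0],[-0.06,0,-0.15,0,5,0,0],[-0.08,0,-0.21,0,8,0,0],[-0.1,0,-0.27,0,10,0,0],[-0.12,0,-0.33,0,10,0,0],[-0.14,0,-0.39,0,10,0,0],[-0.15,0,-0.44,0,10,0,0]]]}}

```text
time_s: 2.2
tool_pos: [0.5119, 0.2428, 0.3293]
tool_rot: [-0.007, 2.219, -2.219]
force: [-0.3, 0.3, -0.1]
opening: 0.0881
```

Run:
```python
from h import *
cur();c=imaging.calibration('wrist');snap('wrist','w2')
import pickle;pickle.dump(c,open('w2.pkl','wb'))
go(.654,.285,.2,-90)
```

```text
t2.20 tcp [0.5119 0.2428 0.3293] jawyaw -89.7 tilt 0.04 q6 1.80 F [-0.2755  0.2639 -0.0535] op 0.0881
t2.25 tcp [0.511  0.2476 0.3289] jawyaw -89.4 tilt 0.15 q6 1.80 F [-3.4896  3.5599 -1.8441] op 0.0884
mm [-143.6  128.7  -35.7] deg [0.12 0.56 0.09] yaw->-90.0
```

View pics/w2.png

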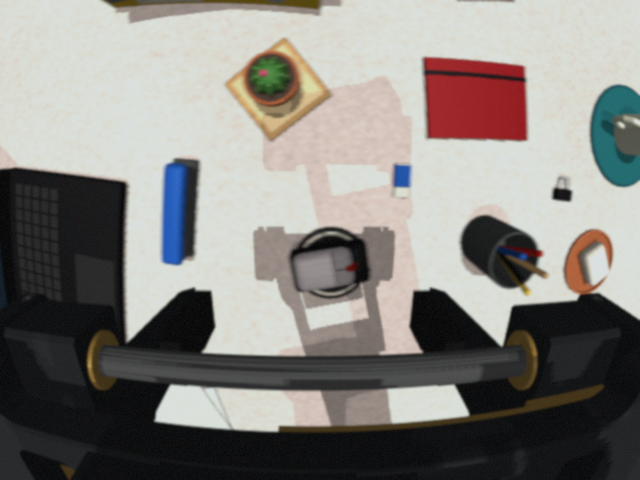

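Run:
```python
import cv2
im=cv2.imread('pics/w2.png')
cv2.imwrite('pics/w2a.png',cv2.resize(im[30:150,215:345],None,fx=5,fy=5,interpolation=cv2.INTER_CUBIC))
cv2.imwrite('pics/w2b.png',cv2.resize(im[215:310,270:390],None,fx=6,fy=6,interpolation=cv2.INTER_CUBIC))
```

```text
(no output)
```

View pics/w2a.png

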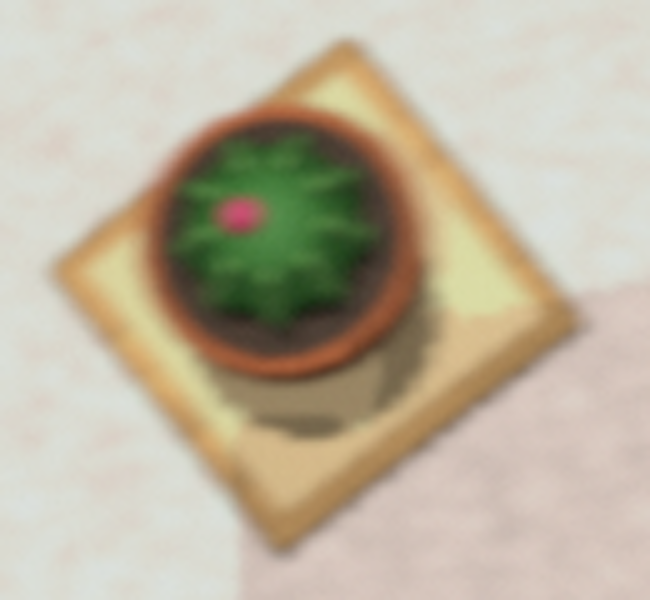

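View pics/w2b.png

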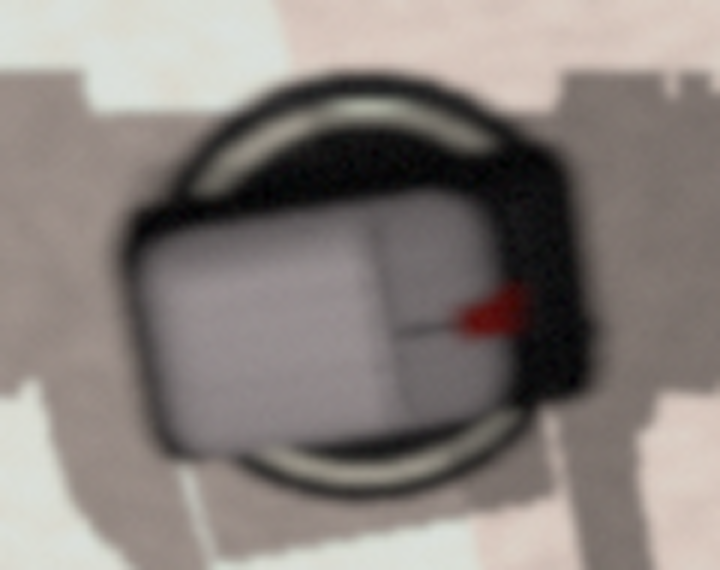

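Run:
```python
from h import *
import pickle;c=pickle.load(open('w2.pkl','rb'))
A=lambda x,y,z:pt('wrist',215+(x+.5)/5-.5,30+(y+.5)/5-.5,z,c)
B=lambda x,y,z:pt('wrist',270+(x+.5)/6-.5,215+(y+.5)/6-.5,z,c)
q=np.array([A(*p,.008) for p in [(350,40),(578,320),(281,543),(58,268)]]);print(q.mean(0),np.linalg.norm(np.roll(q,-1,0)-q,axis=1))
print('cactus',A(285,240,.056+.008),A(148,240,.064)-A(422,240,.064))
print('charger',B(362,285,.008),B(362,73,.008)-B(362,497,.008))
q=np.array([B(*p,.022) for p in [(130,215),(565,150),(590,395),(175,455)]]);print('mouse',q.mean(0),q,np.linalg.norm(np.roll(q,-1,0)-q,axis=1))
```

```text
[0.6502 0.2854 0.008 ] [0.0912 0.0909 0.0904 0.0913]
cactus [0.6529 0.2866 0.064 ] [ 0.0016  0.059  -0.    ]
charger [0.4281 0.219  0.008 ] [0.0977 0.002  0.    ]
mouse [0.428  0.2189 0.022 ] [[0.448  0.2684 0.022 ]
 [0.4626 0.1779 0.022 ]
 [0.4079 0.1698 0.022 ]
 [0.3937 0.2593 0.022 ]] [0.0917 0.0553 0.0906 0.055 ]
```

{"fn": "play_rows", "kwargs": {"moves": [[[-0.05,0.02,-0.015,0,0,0,0],[-0.1,0.05,-0.03,0,0,0,0],[-0.12,0.08,-0.033,0,0,0,0],[-0.13,0.1,-0.033,0,0,0,0],[-0.142,0.1,-0.033,0,0,0,0],[-0.142,0.1,-0.033,0,0,0,0],[-0.142,0.1,-0.033,0,0,0,0]]]}}

```text
time_s: 3.12
tool_pos: [0.6534, 0.2742, 0.2306]
tool_rot: [-0.005, 2.219, -2.218]
force: [0.1, 0.5, -0.6]
opening: 0.0881
```

Run:
```python
from h import *
cur();c=imaging.calibration('wrist');snap('wrist','w3')
import pickle;pickle.dump(c,open('w3.pkl','wb'))
for p in [(.6485,.2792,.008),(.652,.282,.064),(.652,.282,.094)]: print(proj('wrist',p,c))
go(.652,.283,.13,-90)
```

```text
t3.12 tcp [0.6534 0.2742 0.2306] jawyaw -89.7 tilt 0.05 q6 1.80 F [ 0.1386  0.5251 -0.6451] op 0.0881
[307.0186 218.7693]
[302.7658 228.5182]
[301.7827 237.6938]
t3.17 tcp [0.6533 0.2742 0.2306] jawyaw -89.7 tilt 0.05 q6 1.80 F [-0.0174  0.1331  0.4692] op 0.0879
mm [  1.4 100.6  -8.7] deg [ 0.01  0.29 -0.05] yaw->-90.0
```

View pics/w3.png

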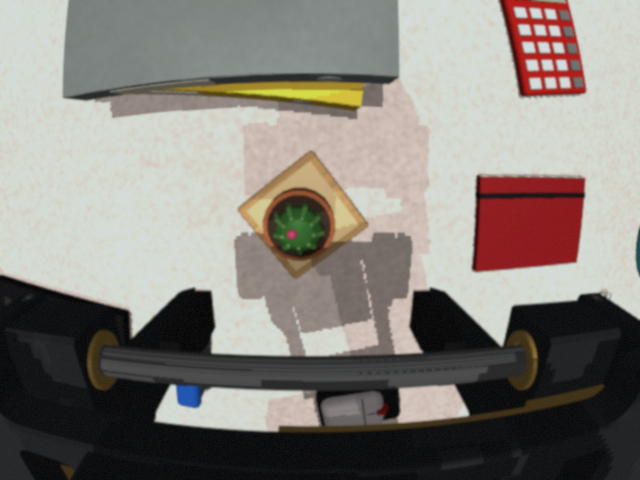

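Run:
```python
import cv2
im=cv2.imread('pics/w3.png')
cv2.imwrite('pics/w3a.png',cv2.resize(im[145:285,230:375],None,fx=4,fy=4,interpolation=cv2.INTER_CUBIC))
cv2.imwrite('pics/w3b.png',cv2.resize(im[165:280,460:600],None,fx=4,fy=4,interpolation=cv2.INTER_CUBIC))
```

```text
(no output)
```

View pics/w3a.png

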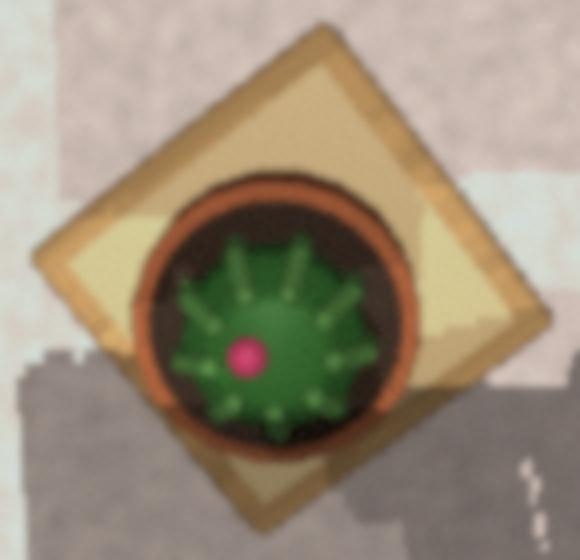

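View pics/w3b.png

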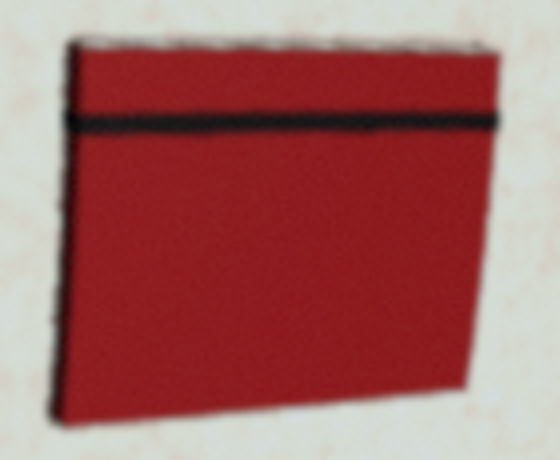

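Run:
```python
from h import *
import pickle;c=pickle.load(open('w3.pkl','rb'))
A=lambda x,y,z:pt('wrist',230+(x+.5)/4-.5,145+(y+.5)/4-.5,z,c)
B=lambda x,y,z:pt('wrist',460+(x+.5)/4-.5,165+(y+.5)/4-.5,z,c)
q=np.array([A(*p,.008) for p in [(325,24),(551,317),(263,532),(34,257)]]);print(q.mean(0),np.linalg.norm(np.roll(q,-1,0)-q,axis=1))
print('cactus',A(276,317,.056+.008),A(134,317,.064)-A(418,317,.064))
q=np.array([B(*p,.012) for p in [(80,50),(499,54),(466,388),(63,425)]]);print('nb',q.mean(0),np.linalg.norm(np.roll(q,-1,0)-q,axis=1))
```

```text
[0.6511 0.2834 0.008 ] [0.0916 0.0925 0.092  0.0921]
cactus [0.656  0.2855 0.064 ] [-0.0002  0.0598  0.    ]
nb [0.6498 0.0264 0.012 ] [0.146  0.1025 0.1458 0.1019]
```

Run:
```python
from h import *
go(.654,.284,.045,-90)
```

```text
t3.17 tcp [0.6533 0.2742 0.2306] jawyaw -89.7 tilt 0.05 q6 1.80 F [-0.0174  0.1331  0.4692] op 0.0879
mm [ -0.6 185.6  -9.7] deg [ 0.01  0.29 -0.05] yaw->-90.0
```

{"fn": "play_rows", "kwargs": {"moves": [[[-0.001,0.03,-0.01,0,0,0,0],[-0.001,0.07,-0.01,0,0,0,0],[-0.001,0.11,-0.01,0,0,0,0],[-0.001,0.14,-0.01,0,0,0,0],[-0.001,0.16,-0.01,0,0,0,0],[-0.001,0.175,-0.01,0,0,0,0],[-0.001,0.185,-0.01,0,0,0,0],[-0.001,0.186,-0.01,0,0,0,0]]]}}

```text
time_s: 4.18
tool_pos: [0.6546, 0.2842, 0.0436]
tool_rot: [-0.006, 2.219, -2.219]
force: [-0.4, 0.6, 0.6]
opening: 0.0879
```

Run:
```python
from h import *
cur();snap('scene','s4');snap('wrist','w4')
```

```text
t4.17 tcp [0.6546 0.2842 0.0436] jawyaw -89.7 tilt 0.02 q6 1.81 F [-0.4479  0.5677  0.5928] op 0.0879
```

View pics/w4.png

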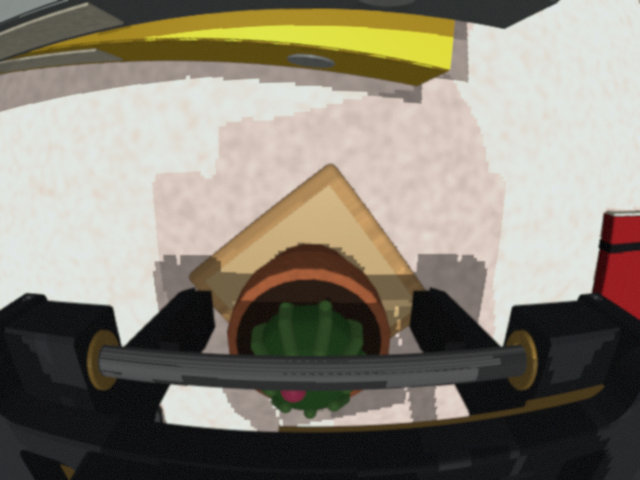

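{"fn": "play_rows", "kwargs": {"moves": [[[0,0,0,0,0,0,0.2],[0,0,0,0,0,0,0.35],[0,0,0,0,0,0,0.6],[0,0,0,0,0,0,0.6],[0,0,0,0,0,0,0.6],[0,-0.003,0,0,0,0,0.6],[0,-0.01,0,0,0,0,0.6]]], "force": 18}}

```text
time_s: 5.15
tool_pos: [0.6543, 0.284, 0.0533]
tool_rot: [-0.007, 2.219, -2.221]
force: [0.6, 0.1, -2.4]
opening: 0.0615
```

Run:
```python
from h import *
go(.649,.024,.12,-90)
```

```text
t5.15 tcp [0.6543 0.284  0.0533] jawyaw -89.7 tilt 0.11 q6 1.81 F [ 0.5683  0.1245 -2.362 ] op 0.0615
mm [  6.7 -66.6 260. ] deg [-0.03  0.28  0.1 ] yaw->-90.0
```

{"fn": "play_rows", "kwargs": {"moves": [[[0,-0.03,0,0,0,0,0.6],[0,-0.05,0.03,0,0,0,0.6],[0.002,-0.06,0.07,0,0,0,0.6],[0.003,-0.06,0.12,0,0,0,0.6],[0.004,-0.06,0.17,0,0,0,0.6],[0.006,-0.06,0.22,0,0,0,0.6],[0.006,-0.06,0.25,0,0,0,0.6],[0.006,-0.06,0.26,0,0,0,0.6]]]}}

```text
time_s: 6.15
tool_pos: [0.65, 0.0225, 0.114]
tool_rot: [-0.003, 2.22, -2.22]
force: [-0.2, 0.2, -2.0]
opening: 0.0614
```

Run:
```python
from h import *
go(.649,.024,.0485,-90)
```

```text
t6.15 tcp [0.65   0.0225 0.114 ] jawyaw -89.8 tilt 0.01 q6 1.42 F [-0.2034  0.2006 -2.0244] op 0.0614
mm [ 1.  65.5 -1.5] deg [-0.01  0.16 -0.  ] yaw->-90.0
```

{"fn": "play_rows", "kwargs": {"moves": [[[0,0.02,0,0,0,0,0.6],[0,0.045,0,0,0,0,0.6],[0,0.058,0,0,0,0,0.6],[0,0.063,0,0,0,0,0.6],[0,0.065,0,0,0,0,0.6],[0,0.066,0,0,0,0,0.6],[0,0.0665,0,0,0,0,0.6]]]}}

```text
time_s: 7.02
tool_pos: [0.6503, 0.0242, 0.0481]
tool_rot: [-0.004, 2.218, -2.218]
force: [-1.1, -0.3, 2.9]
opening: 0.0614
```

Run:
```python
from h import *
cur()
```

```text
t7.03 tcp [0.6503 0.0242 0.0481] jawyaw -89.7 tilt 0.07 q6 1.42 F [-1.0621 -0.335   2.8886] op 0.0614
```

Contact (force turned from −2 to +2.9 N). Release gently, then rise.

{"fn": "play_rows", "kwargs": {"moves": [[[0,0,0,0,0,0,0.25],[0,0,0,0,0,0,0.2],[0,0,0,0,0,0,0],[0,-0.005,0,0,0,0,0],[0,-0.03,0,0,0,0,0],[0,-0.06,0,0,0,0,0],[0,-0.11,0,0,0,0,0],[0,-0.16,0,0,0,0,0]]]}}

```text
time_s: 8.02
tool_pos: [0.6498, 0.0242, 0.2091]
tool_rot: [-0.005, 2.219, -2.219]
force: [1.3, 0.3, 0.3]
opening: 0.0885
```

Run:
```python
from h import *
snap('top','t5')
go(.56,-.265,.26,-10)
```

```text
t8.07 tcp [0.6517 0.024  0.2167] jawyaw -89.7 tilt 0.68 q6 1.42 F [-0.2433  0.2062  4.7776] op 0.0880
mm [ 92.7 -43.8 288.7] deg [ -0.55 -79.71  -0.49] yaw->-10.0
```

View pics/t5.png

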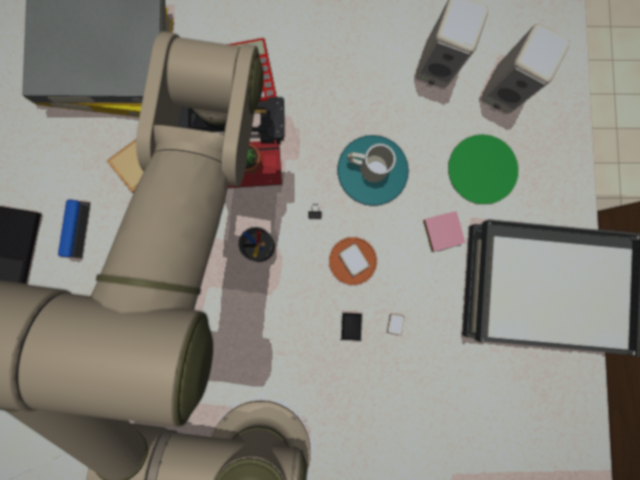

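{"fn": "play_rows", "kwargs": {"moves": [[[0,-0.03,0.03,0,-10,0,0],[0.02,-0.04,0.07,0,-20,0,0],[0.02,-0.05,0.12,0,-30,0,0],[0.02,-0.05,0.17,0,-40,0,0],[0.02,-0.05,0.21,0,-50,0,0],[0.02,-0.05,0.25,0,-60,0,0],[0.02,-0.05,0.28,0,-70,0,0],[0.02,-0.05,0.29,0,-80,0,0]]]}}

```text
time_s: 9.07
tool_pos: [0.6311, -0.2678, 0.2569]
tool_rot: [-1.126, 1.33, -1.33]
force: [0.1, 0.2, -0.4]
opening: 0.088
```

{"fn": "play_rows", "kwargs": {"moves": [[[0,0,0,0,0,0,0],[0,0,0,0,0,0,0],[0,0,0,0,0,0,0]]]}}

```text
time_s: 9.45
tool_pos: [0.6316, -0.2651, 0.2575]
tool_rot: [-1.123, 1.334, -1.334]
force: [-0.1, 0.2, 0.3]
opening: 0.0883
```

Run:
```python
from h import *
cur();c=imaging.calibration('wrist');snap('wrist','w6')
import pickle;pickle.dump(c,open('w6.pkl','wb'))
go(.639,-.268,.15,-7.5)
```

```text
t9.45 tcp [ 0.6316 -0.2651  0.2575] jawyaw -9.8 tilt 0.01 q6 -0.40 F [-0.0879  0.1907  0.2988] op 0.0883
t9.50 tcp [ 0.6316 -0.2652  0.2575] jawyaw -9.8 tilt 0.01 q6 -0.40 F [-0.253   0.2666  0.3936] op 0.0883
mm [  1.5 107.5   7.8] deg [-0.01 -2.26  0.  ] yaw->-7.5
```

View pics/w6.png

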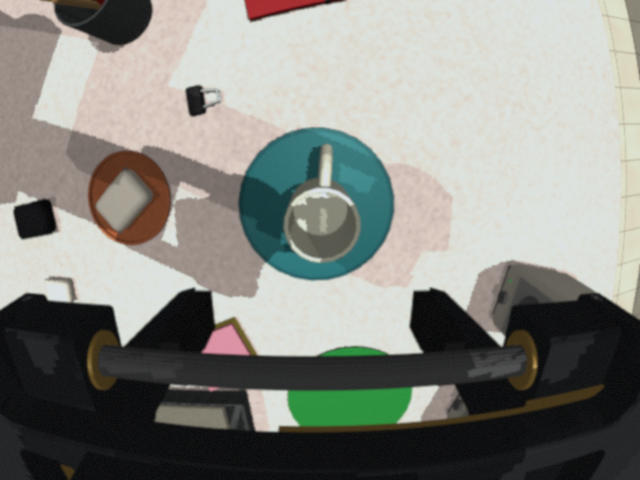

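Run:
```python
from h import *
import pickle;c=pickle.load(open('w6.pkl','rb'))
im=cv2.imread('pics/w6.png')
cv2.imwrite('pics/w6a.png',cv2.resize(im[120:290,230:400],None,fx=3.5,fy=3.5,interpolation=cv2.INTER_CUBIC))
cv2.imwrite('pics/w6b.png',cv2.resize(im[140:255,80:180],None,fx=5,fy=5,interpolation=cv2.INTER_CUBIC))
for n,u,v,z in [('mug',323,223,.089),('mugL',286,223,.089),('mugR',360,223,.089),('mat',317,203.5,.004),('matL',239,203,.004),('matR',394,203,.004),('sau',130,197,.008),('handle',326,146,.079)]: print(n,pt('wrist',u,v,z,c))
```

```text
mug [ 0.6414 -0.2639  0.089 ]
mugL [ 0.6106 -0.2586  0.089 ]
mugR [ 0.6723 -0.2691  0.089 ]
mat [ 0.6379 -0.2611  0.004 ]
matL [ 0.5553 -0.2457  0.004 ]
matR [ 0.7203 -0.274   0.004 ]
sau [ 0.4304 -0.213   0.008 ]
handle [ 0.6548 -0.2009  0.079 ]
```

View pics/w6a.png

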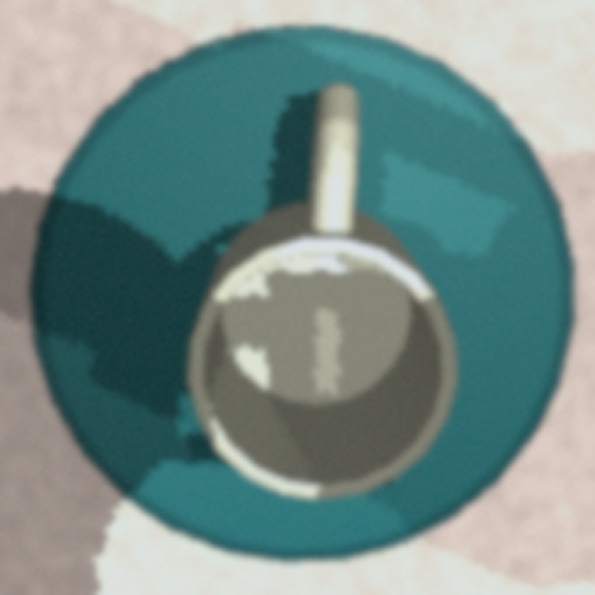

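View pics/w6b.png

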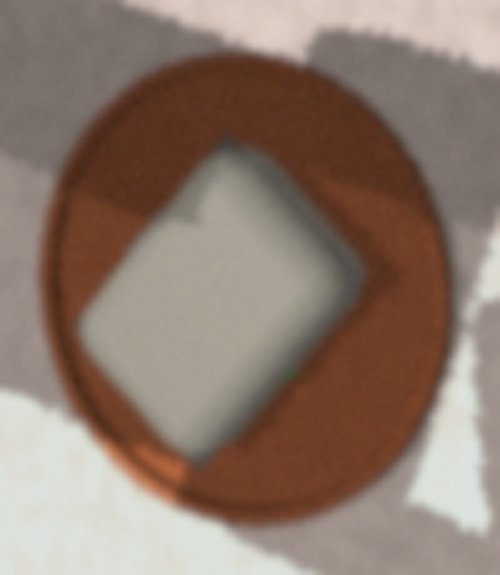

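Run:
```python
from h import *
go(.640,-.266,.051,-9.8)
```

```text
t9.50 tcp [ 0.6316 -0.2652  0.2575] jawyaw -9.8 tilt 0.01 q6 -0.40 F [-0.253   0.2666  0.3936] op 0.0883
mm [ -0.7 206.5   8.4] deg [-0.01  0.04  0.  ] yaw->-9.8
```

{"fn": "play_rows", "kwargs": {"moves": [[[-0.001,0.03,0.008,0,0,0,0],[-0.001,0.07,0.008,0,0,0,0],[-0.001,0.12,0.008,0,0,0,0],[-0.001,0.15,0.008,0,0,0,0],[-0.001,0.175,0.008,0,0,0,0],[-0.001,0.195,0.008,0,0,0,0],[-0.001,0.205,0.008,0,0,0,0],[-0.001,0.207,0.008,0,0,0,0]]]}}

```text
time_s: 10.5
tool_pos: [0.6396, -0.266, 0.0501]
tool_rot: [-1.124, 1.333, -1.333]
force: [0.3, -0.4, 0.3]
opening: 0.0879
```

Run:
```python
from h import *
cur();snap('wrist','w7')
```

```text
t10.50 tcp [ 0.6396 -0.266   0.0501] jawyaw -9.7 tilt 0.02 q6 -0.39 F [ 0.2904 -0.3888  0.261 ] op 0.0879
```

View pics/w7.png

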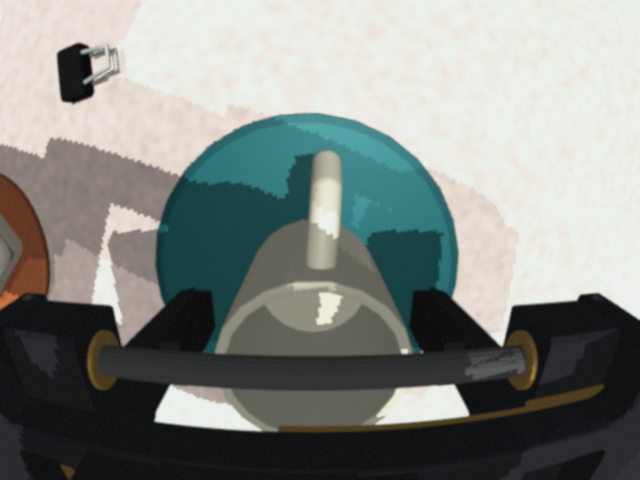

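{"fn": "play_rows", "kwargs": {"moves": [[[0,0,0.001,0,0,0,0.1],[0,0,0.001,0,0,0,0.2],[0,0,0.001,0,0,0,0.28],[0,0,0.001,0,0,0,0.6],[0,0,0.001,0,0,0,0.6],[0,0,0.001,0,0,0,0.6],[0,-0.003,0.001,0,0,0,0.6],[0,-0.012,0.001,0,0,0,0.6]]], "force": 24}}

```text
time_s: 11.55
tool_pos: [0.6401, -0.2661, 0.0615]
tool_rot: [-1.125, 1.335, -1.331]
force: [0.7, 1.0, -2.0]
opening: 0.0646
```

Run:
```python
from h import *
go(.650,.281,.15,-10)
```

```text
t11.55 tcp [ 0.6401 -0.2661  0.0615] jawyaw -9.7 tilt 0.12 q6 -0.39 F [ 0.7383  0.9547 -2.0341] op 0.0646
mm [-541.   -87.9  -82.7] deg [ 0.11  0.28 -0.05] yaw->-10.0
```

{"fn": "play_rows", "kwargs": {"moves": [[[0,-0.03,0,0,0,0,0.6],[0,-0.08,0,0,-4,0,0.6],[-0.03,-0.13,-0.005,0,-12,0,0.6],[-0.08,-0.17,-0.012,0,-20,0,0.6],[-0.13,-0.185,-0.02,0,-30,0,0.6],[-0.19,-0.188,-0.03,0,-40,0,0.6],[-0.25,-0.188,-0.04,0,-50,0,0.6],[-0.31,-0.188,-0.05,0,-60,0,0.6]]]}}

```text
time_s: 12.55
tool_pos: [0.6432, 0.0495, 0.2506]
tool_rot: [-1.503, 0.538, -0.538]
force: [1.3, 0.5, -1.6]
opening: 0.0652
```

Run:
```python
from h import *
go(.650,.281,.17,85)
```

```text
t12.55 tcp [0.6432 0.0495 0.2506] jawyaw 50.6 tilt 0.01 q6 -0.99 F [ 1.2725  0.5431 -1.6396] op 0.0652
mm [-141.6   80.6  183.2] deg [ -0.01 -34.39   0.01] yaw->85.0
```

{"fn": "play_rows", "kwargs": {"moves": [[[-0.04,0,0.05,0,-10,0,0.6],[-0.075,0,0.1,0,-20,0,0.6],[-0.11,0.02,0.14,0,-30,0,0.6],[-0.13,0.05,0.17,0,-34,0,0.6],[-0.14,0.075,0.181,0,-34,0,0.6],[-0.1415,0.08,0.183,0,-34,0,0.6],[-0.1415,0.08,0.183,0,-34,0,0.6],[-0.1415,0.08,0.183,0,-34,0,0.6]]]}}

```text
time_s: 13.55
tool_pos: [0.6523, 0.2779, 0.1719]
tool_rot: [-1.569, 0.077, -0.081]
force: [-0.5, 0.4, -1.7]
opening: 0.0651
```

Run:
```python
from h import *
go(.650,.281,.09,85);c=imaging.calibration('wrist');snap('wrist','w8');snap('top','t8')
import pickle;pickle.dump(c,open('w8.pkl','wb'))
```

```text
t13.55 tcp [0.6523 0.2779 0.1719] jawyaw 84.2 tilt 0.13 q6 -1.23 F [-0.4647  0.4368 -1.7015] op 0.0651
mm [-2.7 81.9  2.8] deg [-0.04 -0.78  0.13] yaw->85.0
```

View pics/w8.png

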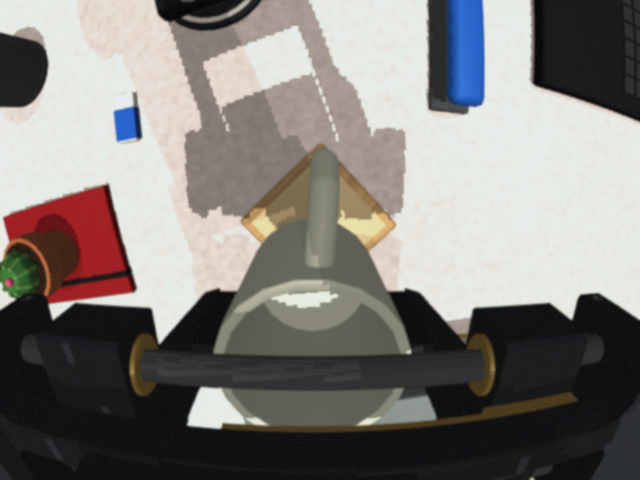

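View pics/t8.png

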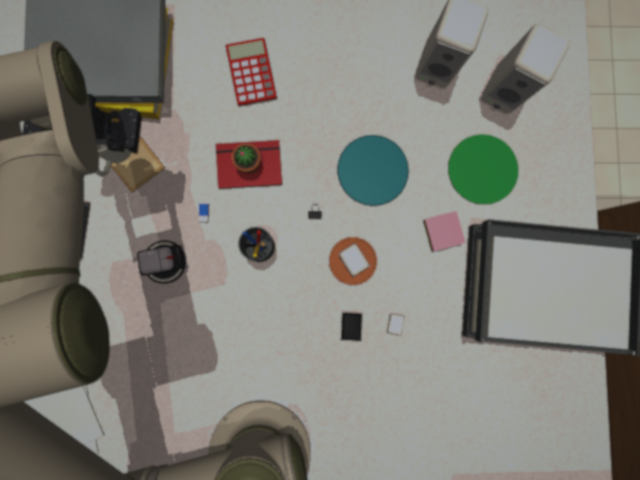

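Run:
```python
from h import *
import pickle;c=pickle.load(open('w8.pkl','rb'))
im=cv2.imread('pics/w8.png')
cv2.imwrite('pics/w8a.png',cv2.resize(im[135:250,235:405],None,fx=4.5,fy=4.5,interpolation=cv2.INTER_CUBIC))
print('corners',[pt('wrist',u,v,.008,c) for u,v in[(243,224),(394,224),(321,145)]])
s,R=cur();
for off in(0,.005):
  q=np.array([proj('wrist',s['tool_pos']+[.033*np.cos(a)+off,.033*np.sin(a),.039],c) for a in np.linspace(0,6.28,60)]);print(q.min(0),q.max(0))
  q=np.array([proj('wrist',s['tool_pos']+[.029*np.cos(a)+off,.029*np.sin(a),.039],c) for a in np.linspace(0,6.28,60)]);print('in',q.min(0),q.max(0))
```

```text
corners [array([0.6437, 0.2208, 0.008 ]), array([0.6565, 0.3474, 0.008 ]), array([0.5856, 0.2922, 0.008 ])]
t13.65 tcp [0.6521 0.2781 0.1715] jawyaw 84.2 tilt 0.10 q6 -1.23 F [ 0.1691 -0.0684 -1.9402] op 0.0650
[211.7615 279.6454] [413.5099 443.0898]
in [223.7162 292.4813] [401.613  435.8813]
[215.1123 295.5688] [413.0435 451.6547]
in [226.8834 307.9353] [401.3681 444.8   ]
```

View pics/w8a.png

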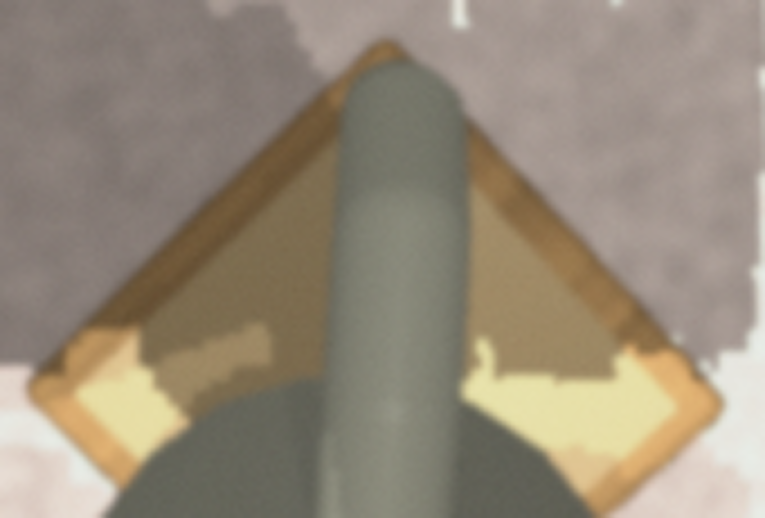

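Run:
```python
from h import *
go(.650,.284,.0545,84.2)
```

```text
t13.65 tcp [0.6521 0.2781 0.1715] jawyaw 84.2 tilt 0.10 q6 -1.23 F [ 0.1691 -0.0684 -1.9402] op 0.0650
mm [ -2.9 117.    5.6] deg [-0.03  0.02  0.1 ] yaw->84.2
```

{"fn": "play_rows", "kwargs": {"moves": [[[-0.002,0.02,0.004,0,0,0,0.6],[-0.003,0.05,0.006,0,0,0,0.6],[-0.003,0.08,0.006,0,0,0,0.6],[-0.003,0.1,0.006,0,0,0,0.6],[-0.003,0.11,0.006,0,0,0,0.6],[-0.003,0.114,0.006,0,0,0,0.6],[-0.003,0.116,0.006,0,0,0,0.6]]]}}

```text
time_s: 14.52
tool_pos: [0.6496, 0.285, 0.055]
tool_rot: [-1.569, 0.077, -0.08]
force: [-1.0, -0.7, -2.5]
opening: 0.0647
```

Run:
```python
from h import *
go(.650,.284,.054,84.2)
```

```text
t14.53 tcp [0.6496 0.285  0.055 ] jawyaw 84.3 tilt 0.08 q6 -1.22 F [-1.0107 -0.6635 -2.5045] op 0.0647
mm [ 0.5  1.  -1. ] deg [-0.03  0.07  0.07] yaw->84.2
```

{"fn": "play_rows", "kwargs": {"moves": [[[0,0.001,-0.001,0,0,0,0.6],[0,0.0015,-0.001,0,0,0,0.6],[0,0.0015,-0.001,0,0,0,0.6]]]}}

```text
time_s: 14.9
tool_pos: [0.6497, 0.2849, 0.0548]
tool_rot: [-1.567, 0.076, -0.08]
force: [-1.2, 3.0, 5.4]
opening: 0.0645
```

{"fn": "play_rows", "kwargs": {"moves": [[[0,-0.0005,0,0,0,0,0.24],[0,-0.0005,0,0,0,0,0.15],[0,-0.0005,0,0,0,0,0],[0,-0.0005,0,0,0,0,0],[0,-0.02,0,0,0,0,0],[0,-0.06,0,0,0,0,0],[0,-0.12,0,0,0,0,0],[0,-0.18,0,0,0,0,0]]]}}

```text
time_s: 15.9
tool_pos: [0.6489, 0.2839, 0.2344]
tool_rot: [-1.57, 0.079, -0.078]
force: [0.9, 0.5, 0.5]
opening: 0.088
```

Run:
```python
from h import *
go(.50,.217,.27,8)
```

```text
t15.90 tcp [0.6489 0.2839 0.2344] jawyaw 84.3 tilt 0.03 q6 -1.23 F [0.9074 0.5417 0.5065] op 0.0880
mm [-141.5  -35.5  -81.4] deg [ 0.03 76.27 -0.01] yaw->8.0
```

{"fn": "play_rows", "kwargs": {"moves": [[[-0.02,0,-0.01,0,10,0,0],[-0.06,0,-0.03,0,20,0,0],[-0.11,0,-0.05,0,30,0,0],[-0.16,0,-0.07,0,40,0,0],[-0.19,0,-0.085,0,50,0,0],[-0.21,0,-0.088,0,60,0,0],[-0.211,0,-0.088,0,70,0,0],[-0.211,0,-0.088,0,75,0,0]]]}}

```text
time_s: 16.9
tool_pos: [0.4301, 0.2174, 0.233]
tool_rot: [-1.28, 1.092, -1.092]
force: [0.4, 0.4, -0.5]
opening: 0.0881
```

{"fn": "play_rows", "kwargs": {"moves": [[[0,0,0,0,0,0,0],[0,0,0,0,0,0,0],[0,0,0,0,0,0,0]]]}}

```text
time_s: 17.27
tool_pos: [0.4305, 0.2175, 0.2327]
tool_rot: [-1.282, 1.088, -1.088]
force: [-1.2, 0.1, -0.4]
opening: 0.0883
```

Run:
```python
from h import *
cur();c=imaging.calibration('wrist');im=snap('wrist','w9')[:,:,::-1]
import pickle;pickle.dump(c,open('w9.pkl','wb'))
for p in [(.428,.218,.008),(.428,.218,.025)]: print(proj('wrist',p,c))
u,v=[int(a) for a in proj('wrist',(.428,.218,.02),c)]
print(u-65,v-55)
cv2.imwrite('pics/w9a.png',cv2.resize(im[v-55:v+55,u-65:u+65],None,fx=5,fy=5,interpolation=cv2.INTER_CUBIC))
snap('top','t9')
```

```text
t17.27 tcp [0.4305 0.2175 0.2327] jawyaw 9.3 tilt 0.00 q6 0.06 F [-1.1515  0.0983 -0.4408] op 0.0883
[309.4331 212.4708]
[309.3268 215.9098]
244 159
```

View pics/w9.png

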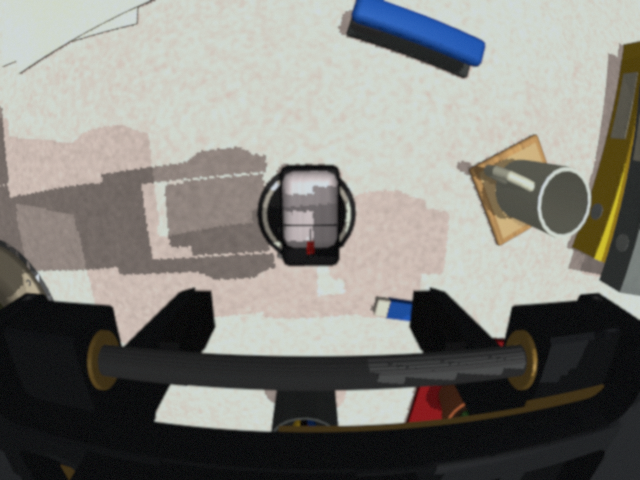

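View pics/w9a.png

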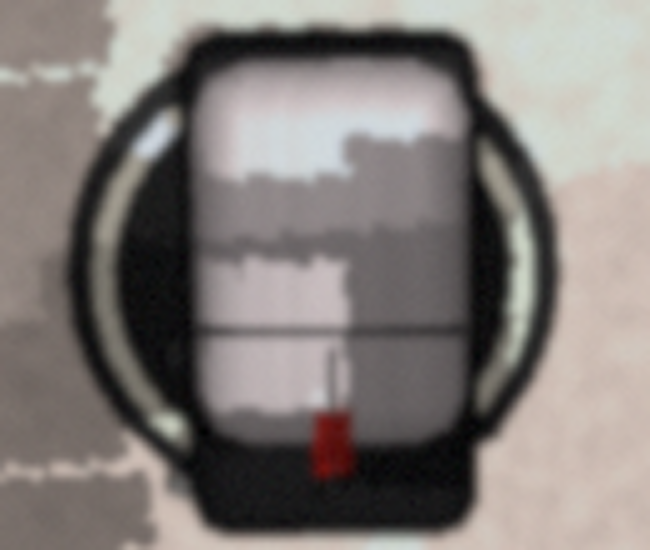

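View pics/t9.png

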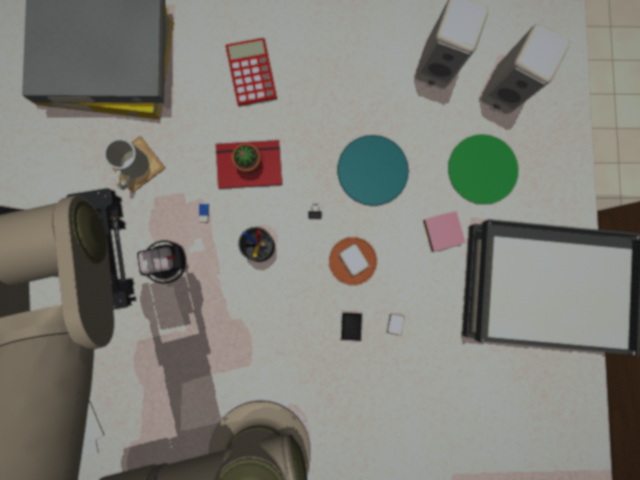

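```bash
python3 - <<'E'
from h import *
import pickle;c=pickle.load(open('w9.pkl','rb'))
B=lambda x,y,z:pt('wrist',244+(x+.5)/5-.5,159+(y+.5)/5-.5,z,c)
print('charger',B(313,270,.008),np.linalg.norm(B(70,270,.008)-B(555,270,.008)))
print('mouse',B(330,281,.025),np.linalg.norm(B(185,281,.025)-B(475,281,.025)),np.linalg.norm(B(330,33,.02)-B(330,530,.02)))
P=(.6497,.2849)
print('rim top',proj('top',(*P,.093)),'base',proj('top',(*P,.008)),'wrist rim',proj('wrist',(*P,.093),c))
print(pt('top',122,155,.093),pt('wrist',553,201,.093,c))
E
python3 - <<'E'
import cv2
im=cv2.imread('pics/t9.png');cv2.imwrite('pics/t9a.png',cv2.resize(im[125:205,85:185],None,fx=6,fy=6,interpolation=cv2.INTER_CUBIC))
im=cv2.imread('pics/w9.png');cv2.imwrite('pics/w9b.png',cv2.resize(im[125:255,450:610],None,fx=4.5,fy=4.5,interpolation=cv2.INTER_CUBIC))
E
```

```text
charger [0.4249 0.2174 0.008 ] 0.09672947012148564
mouse [0.4281 0.2191 0.025 ] 0.05498867972902675 0.09811662624029556
rim top [118.0544 152.885 ] base [133.5157 163.3668] wrist rim [565.8223 203.0365]
[0.6452 0.2767 0.093 ] [0.634  0.2834 0.093 ]
```

View pics/t9a.png

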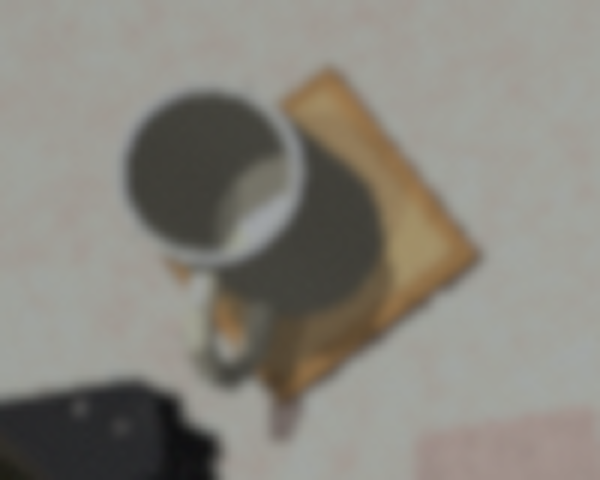

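View pics/w9b.png

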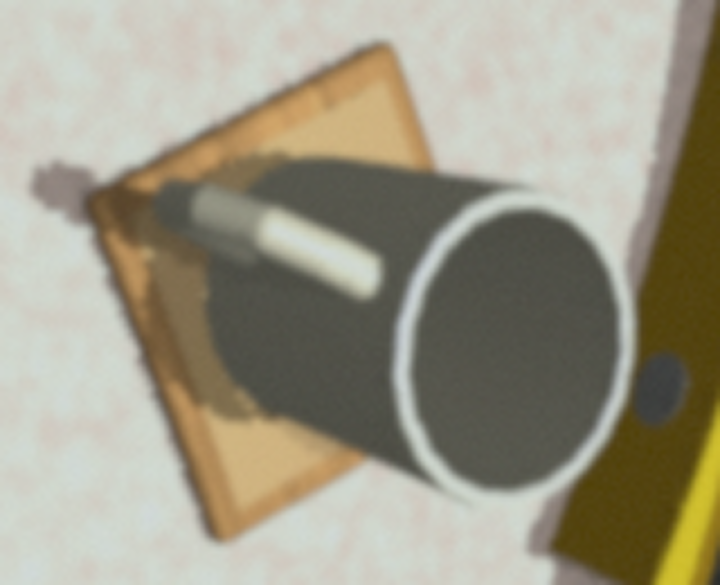

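Run:
```python
from h import *
import pickle;c=pickle.load(open('w9.pkl','rb'))
W=lambda x,y,z:pt('wrist',450+(x+.5)/4.5-.5,125+(y+.5)/4.5-.5,z,c)
print('mug w',W(516,346,.093),'coaster w',(W(390,42,.008)+W(222,540,.008))/2)
T=lambda x,y,z:pt('top',85+(x+.5)/6-.5,125+(y+.5)/6-.5,z)
print('mug t',T(215,178,.093),'coaster t',(T(332,66,.008)+T(290,402,.008))/2)
go(.428,.219,.019,9.3)
```

```text
mug w [0.6474 0.2858 0.093 ] coaster w [0.6486 0.2844 0.008 ]
mug t [0.6468 0.28   0.093 ] coaster t [0.6495 0.2783 0.008 ]
t17.38 tcp [0.4305 0.2175 0.2327] jawyaw 9.3 tilt 0.00 q6 0.06 F [-0.3443 -0.0027  0.2892] op 0.0881
mm [ -1.9 213.7  -2.2] deg [0.   0.01 0.  ] yaw->9.3
```

{"fn": "play_rows", "kwargs": {"moves": [[[-0.002,0.04,-0.002,0,0,0,0],[-0.002,0.09,-0.002,0,0,0,0],[-0.002,0.14,-0.002,0,0,0,0],[-0.002,0.18,-0.002,0,0,0,0],[-0.002,0.2,-0.002,0,0,0,0],[-0.002,0.208,-0.002,0,0,0,0],[-0.002,0.212,-0.002,0,0,0,0],[-0.002,0.213,-0.002,0,0,0,0]]]}}

```text
time_s: 18.38
tool_pos: [0.4285, 0.2193, 0.0203]
tool_rot: [-1.281, 1.088, -1.089]
force: [0.1, 0.0, -0.6]
opening: 0.0886
```

Run:
```python
from h import *
cur();snap('wrist','w10')
```

```text
t18.38 tcp [0.4285 0.2193 0.0203] jawyaw 9.3 tilt 0.06 q6 0.06 F [ 0.1047  0.0231 -0.563 ] op 0.0886
```

View pics/w10.png

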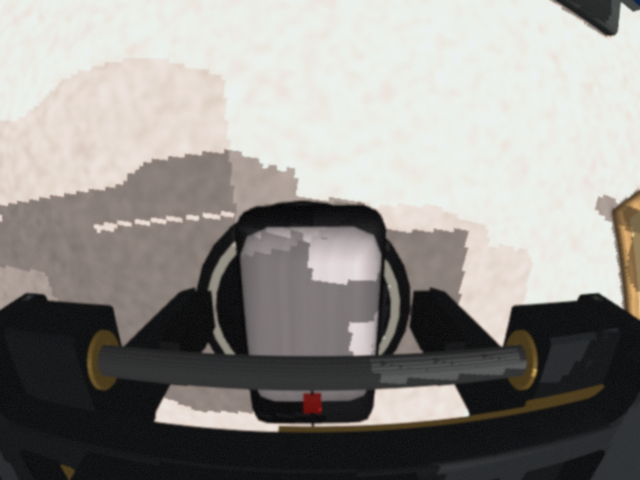

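{"fn": "play_rows", "kwargs": {"moves": [[[0,0.001,0,0,0,0,0.2],[0,0.0015,0,0,0,0,0.3],[0,0.0015,0,0,0,0,0.6],[0,0.0015,0,0,0,0,0.6],[0,0.0015,0,0,0,0,0.6],[0,0.0015,0,0,0,0,0.6],[0,-0.002,0,0,0,0,0.6],[0,-0.01,0,0,0,0,0.6]]], "force": 14}}

```text
time_s: 19.42
tool_pos: [0.4279, 0.2191, 0.0299]
tool_rot: [-1.282, 1.09, -1.089]
force: [-0.1, -0.3, -0.8]
opening: 0.0563
```

Run:
```python
from h import *
go(.638,-.261,.2,9.3)
```

```text
t19.43 tcp [0.4279 0.2191 0.0299] jawyaw 9.3 tilt 0.05 q6 0.06 F [-0.1433 -0.3344 -0.8298] op 0.0563
mm [ 507.7 -170.2  129.7] deg [ 0.05 -0.02  0.  ] yaw->9.3
```

{"fn": "play_rows", "kwargs": {"moves": [[[0,-0.05,0,0,0,0,0.6],[0,-0.1,0,0,0,0,0.6],[0.03,-0.15,0.01,0,0,0,0.6],[0.08,-0.17,0.03,0,0,0,0.6],[0.13,-0.175,0.05,0,0,0,0.6],[0.19,-0.175,0.07,0,0,0,0.6],[0.25,-0.175,0.085,0,0,0,0.6],[0.31,-0.175,0.1,0,0,0,0.6]]]}}

```text
time_s: 20.42
tool_pos: [0.5771, -0.0726, 0.2052]
tool_rot: [-1.281, 1.089, -1.089]
force: [0.2, 0.7, -1.7]
opening: 0.0561
```

Run:
```python
from h import *
go(.638,-.261,.1,9.3)
```

```text
t20.43 tcp [ 0.5771 -0.0726  0.2052] jawyaw 9.3 tilt 0.01 q6 -0.49 F [ 0.2477  0.6505 -1.7199] op 0.0561
mm [195.8 105.2  29.7] deg [-0.01 -0.02 -0.  ] yaw->9.3
```

{"fn": "play_rows", "kwargs": {"moves": [[[0.05,0,0.008,0,0,0,0.6],[0.1,0.02,0.016,0,0,0,0.6],[0.15,0.05,0.023,0,0,0,0.6],[0.18,0.08,0.028,0,0,0,0.6],[0.194,0.1,0.03,0,0,0,0.6],[0.196,0.105,0.03,0,0,0,0.6],[0.196,0.105,0.03,0,0,0,0.6],[0.196,0.105,0.03,0,0,0,0.6]]]}}

```text
time_s: 21.42
tool_pos: [0.6384, -0.2583, 0.1013]
tool_rot: [-1.282, 1.087, -1.09]
force: [-0.1, 0.1, -0.2]
opening: 0.0556
```

Run:
```python
from h import *
go(.638,-.261,.0155,9.3);c=imaging.calibration('wrist');snap('wrist','w11')
import pickle;pickle.dump(c,open('w11.pkl','wb'))
```

```text
t21.43 tcp [ 0.6384 -0.2583  0.1013] jawyaw 9.3 tilt 0.11 q6 -0.72 F [-0.0522  0.1178 -0.2284] op 0.0556
mm [ 2.4 85.8 -1. ] deg [-0.09  0.05  0.07] yaw->9.3
```

View pics/w11.png

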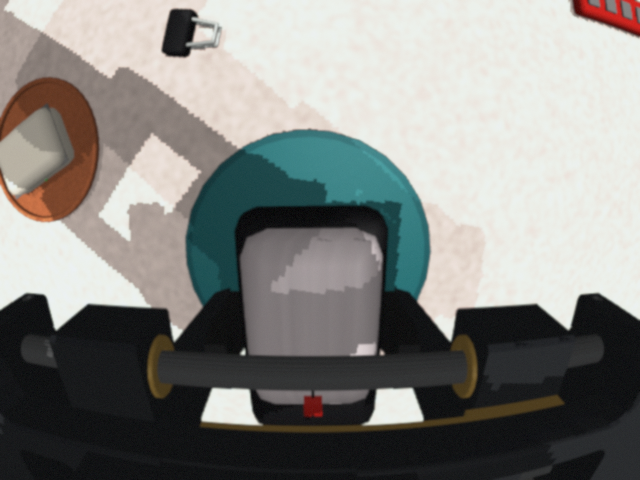

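Run:
```python
from h import *
import pickle;c=pickle.load(open('w11.pkl','rb'))
for m in [(.638,-.261),(.638,-.264),(.640,-.261)]:
  q=np.array([proj('wrist',(m[0]+.085*np.cos(a),m[1]+.085*np.sin(a),.004),c) for a in np.linspace(0,6.28,200)]);q=q[q[:,1]<270]
  print(m,q[:,0].min(),q[:,0].max(),q[:,1].min())
```

```text
(0.638, -0.261) 186.21235577881652 434.5239839806555 123.44864714168236
(0.638, -0.264) 185.9473590089902 433.47717231823225 128.1316048804224
(0.64, -0.261) 188.94010096952917 437.1619097627098 123.96197515499964
```

Run:
```python
from h import *
go(.637,-.2625,.0155,9.3)
```

```text
t21.48 tcp [ 0.6384 -0.2585  0.1012] jawyaw 9.3 tilt 0.11 q6 -0.72 F [ 0.6003 -0.3135 -1.2738] op 0.0560
mm [ 3.6 85.7 -2.2] deg [-0.09  0.04  0.07] yaw->9.3
```

{"fn": "play_rows", "kwargs": {"moves": [[[0.003,0.02,-0.002,0,0,0,0.6],[0.0035,0.05,-0.002,0,0,0,0.6],[0.0035,0.07,-0.002,0,0,0,0.6],[0.0035,0.08,-0.002,0,0,0,0.6],[0.0035,0.084,-0.002,0,0,0,0.6],[0.0035,0.0855,-0.002,0,0,0,0.6],[0.0035,0.086,-0.002,0,0,0,0.6],[0.0035,0.0863,-0.002,0,0,0,0.6]]]}}

```text
time_s: 22.48
tool_pos: [0.6369, -0.2632, 0.0144]
tool_rot: [-1.281, 1.088, -1.09]
force: [-0.6, 1.9, 4.9]
opening: 0.0557
```

Contact at 4.9 N. Release and rise.

{"fn": "play_rows", "kwargs": {"moves": [[[0,0,0,0,0,0,0.33],[0,0,0,0,0,0,0.2],[0,0,0,0,0,0,0],[0,0,0,0,0,0,0],[0,-0.02,0,0,0,0,0],[0,-0.06,0,0,0,0,0],[0,-0.11,0,0,0,0,0],[0,-0.16,0,0,0,0,0]]]}}

```text
time_s: 23.48
tool_pos: [0.6364, -0.2629, 0.175]
tool_rot: [-1.281, 1.089, -1.089]
force: [-0.9, -0.9, -0.4]
opening: 0.0885
```

Run:
```python
from h import *
go(.427,-.212,.23,32)
```

```text
t23.48 tcp [ 0.6364 -0.2629  0.175 ] jawyaw 9.3 tilt 0.02 q6 -0.73 F [-0.8673 -0.9153 -0.4381] op 0.0885
mm [ -84.1  -55.  -198.5] deg [  0.01 -22.72  -0.01] yaw->32.0
```

{"fn": "play_rows", "kwargs": {"moves": [[[-0.01,-0.03,-0.02,0,8,0,0],[-0.03,-0.05,-0.06,0,18,0,0],[-0.05,-0.055,-0.11,0,28,0,0],[-0.065,-0.055,-0.15,0,38,0,0],[-0.08,-0.055,-0.18,0,48,0,0],[-0.084,-0.055,-0.195,0,58,0,0],[-0.084,-0.055,-0.198,0,66,0,0],[-0.084,-0.055,-0.198,0,67,0,0]]]}}

```text
time_s: 24.48
tool_pos: [0.4275, -0.2121, 0.2287]
tool_rot: [-0.55, 1.902, -1.902]
force: [1.0, 0.6, 0.2]
opening: 0.0882
```

{"fn": "play_rows", "kwargs": {"moves": [[[0,0,0,0,0,0,0.27],[0,0,0,0,0,0,0.27],[0,0,0,0,0,0,0.27]]]}}

```text
time_s: 24.85
tool_pos: [0.4278, -0.212, 0.2284]
tool_rot: [-0.551, 1.902, -1.902]
force: [1.1, 0.4, 0.9]
opening: 0.0643
```

Run:
```python
from h import *
cur();c=imaging.calibration('wrist');im=snap('wrist','w12')[:,:,::-1]
import pickle;pickle.dump(c,open('w12.pkl','wb'))
u,v=[int(a) for a in proj('wrist',(.4265,-.212,.015),c)]
print(u-65,v-60)
cv2.imwrite('pics/w12a.png',cv2.resize(im[v-60:v+60,u-65:u+65],None,fx=5,fy=5,interpolation=cv2.INTER_CUBIC))
```

```text
t24.85 tcp [ 0.4278 -0.212   0.2284] jawyaw -57.7 tilt 0.00 q6 0.30 F [1.0558 0.4031 0.8501] op 0.0643
246 156
```

View pics/w12.png

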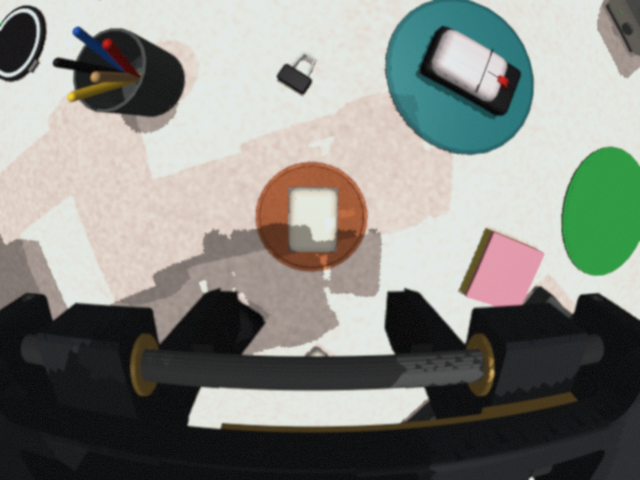

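View pics/w12a.png

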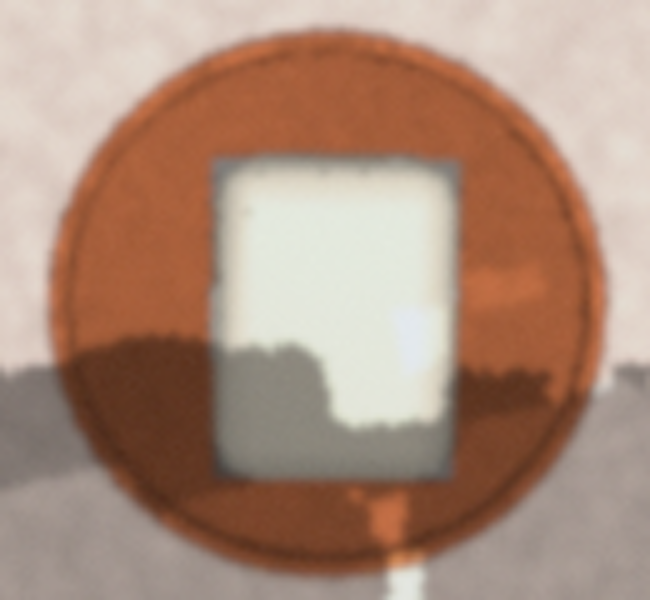

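Run:
```python
from h import *
import pickle;c=pickle.load(open('w12.pkl','rb'))
B=lambda x,y,z:pt('wrist',246+(x+.5)/5-.5,156+(y+.5)/5-.5,z,c)
print('saucer',B(327,302,.008),np.linalg.norm(B(48,302,.008)-B(607,302,.008)),np.linalg.norm(B(327,30,.008)-B(327,575,.008)))
p=B(335,318,.02);print('case',p,np.linalg.norm(B(210,318,.02)-B(460,318,.02)),np.linalg.norm(B(335,155,.02)-B(335,480,.02)))
go(p[0],p[1],.0185)
```

```text
saucer [ 0.4258 -0.2121  0.008 ] 0.11055768795201781 0.11023901661995189
case [ 0.4261 -0.2138  0.02  ] 0.04759811786849173 0.06341687308872757
t24.90 tcp [ 0.4278 -0.212   0.2284] jawyaw -57.7 tilt 0.01 q6 0.30 F [ 0.7667  0.1488 -0.0534] op 0.0644
mm [  2.3 209.9   0.6] deg [0.01 0.   0.  ] yaw->-57.7
```

{"fn": "play_rows", "kwargs": {"moves": [[[0.002,0.04,0.001,0,0,0,0.27],[0.002,0.09,0.001,0,0,0,0.27],[0.002,0.14,0.001,0,0,0,0.27],[0.002,0.18,0.001,0,0,0,0.27],[0.002,0.2,0.001,0,0,0,0.27],[0.002,0.207,0.001,0,0,0,0.27],[0.002,0.21,0.001,0,0,0,0.27],[0.002,0.21,0.001,0,0,0,0.27]]]}}

```text
time_s: 25.9
tool_pos: [0.4268, -0.2142, 0.0191]
tool_rot: [-0.55, 1.901, -1.903]
force: [-0.4, -0.2, 0.6]
opening: 0.0643
```

Run:
```python
from h import *
cur();snap('wrist','w13')
```

```text
t25.90 tcp [ 0.4268 -0.2142  0.0191] jawyaw -57.7 tilt 0.07 q6 0.29 F [-0.412  -0.2352  0.5526] op 0.0643
```

View pics/w13.png

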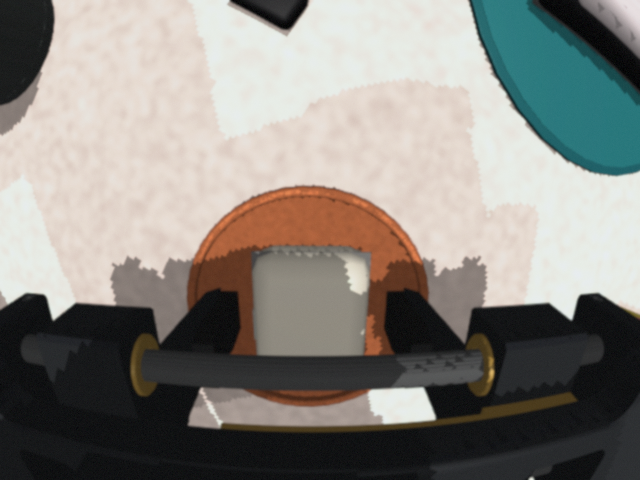

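{"fn": "play_rows", "kwargs": {"moves": [[[0,0.0015,0,0,0,0,0.35],[0,0.002,0,0,0,0,0.45],[0,0.002,0,0,0,0,0.7],[0,0.002,0,0,0,0,0.7],[0,0.002,0,0,0,0,0.7],[0,0.002,0,0,0,0,0.7],[0,-0.003,0,0,0,0,0.7],[0,-0.015,0,0,0,0,0.7]]], "force": 10}}

```text
time_s: 26.95
tool_pos: [0.4263, -0.2138, 0.0337]
tool_rot: [-0.551, 1.903, -1.902]
force: [-0.1, -0.3, -0.7]
opening: 0.0456
```

Run:
```python
from h import *
go(.425,.2174,.2,-57.7)
```

```text
t26.95 tcp [ 0.4263 -0.2138  0.0337] jawyaw -57.7 tilt 0.06 q6 0.29 F [-0.1194 -0.3043 -0.7466] op 0.0456
mm [-229.1 -166.  -365.5] deg [ 0.06 -0.02  0.02] yaw->-57.7
```

{"fn": "play_rows", "kwargs": {"moves": [[[0,-0.05,0,0,0,0,0.7],[0,-0.11,0,0,0,0,0.7],[-0.01,-0.17,-0.02,0,0,0,0.7],[-0.03,-0.22,-0.05,0,0,0,0.7],[-0.06,-0.25,-0.1,0,0,0,0.7],[-0.09,-0.26,-0.145,0,0,0,0.7],[-0.12,-0.26,-0.195,0,0,0,0.7],[-0.15,-0.26,-0.24,0,0,0,0.7]]]}}

```text
time_s: 27.95
tool_pos: [0.4243, 0.071, 0.2945]
tool_rot: [-0.549, 1.901, -1.902]
force: [2.0, -0.1, -1.0]
opening: 0.0456
```

Run:
```python
from h import *
go(.425,.2174,.15,-57.7)
```

```text
t27.95 tcp [0.4243 0.071  0.2945] jawyaw -57.7 tilt 0.07 q6 0.90 F [ 1.9852 -0.0869 -1.0281] op 0.0456
mm [ -78.7  144.4 -123.5] deg [-0.04 -0.01 -0.06] yaw->-57.7
```

{"fn": "play_rows", "kwargs": {"moves": [[[-0.03,0.01,-0.05,0,0,0,0.7],[-0.055,0.03,-0.09,0,0,0,0.7],[-0.072,0.07,-0.115,0,0,0,0.7],[-0.078,0.11,-0.123,0,0,0,0.7],[-0.0785,0.14,-0.1235,0,0,0,0.7],[-0.0785,0.144,-0.1235,0,0,0,0.7],[-0.0785,0.144,-0.1235,0,0,0,0.7],[-0.0785,0.144,-0.1235,0,0,0,0.7]]]}}

```text
time_s: 28.95
tool_pos: [0.4262, 0.2153, 0.1508]
tool_rot: [-0.547, 1.901, -1.902]
force: [-0.1, -0.1, -1.8]
opening: 0.046
```

Run:
```python
from h import *
cur();c=imaging.calibration('wrist');im=snap('wrist','w14')[:,:,::-1]
import pickle;pickle.dump(c,open('w14.pkl','wb'))
go(.425,.2174,.022,-57.7)
q=np.array([proj('wrist',(.425+.05*np.cos(a),.2174+.05*np.sin(a),.008),c) for a in np.linspace(0,6.28,200)]);print(q.min(0),q.max(0))
```

```text
t28.95 tcp [0.4262 0.2153 0.1508] jawyaw -57.7 tilt 0.15 q6 1.23 F [-0.0992 -0.0944 -1.7522] op 0.0460
t29.00 tcp [0.4261 0.2153 0.1507] jawyaw -57.7 tilt 0.13 q6 1.23 F [-0.0699  0.0956 -0.4162] op 0.0459
mm [  0.1 128.7  -2.4] deg [-0.05 -0.04 -0.13] yaw->-57.7
[245.159 169.753] [372.4998 293.3325]
```

View pics/w14.png

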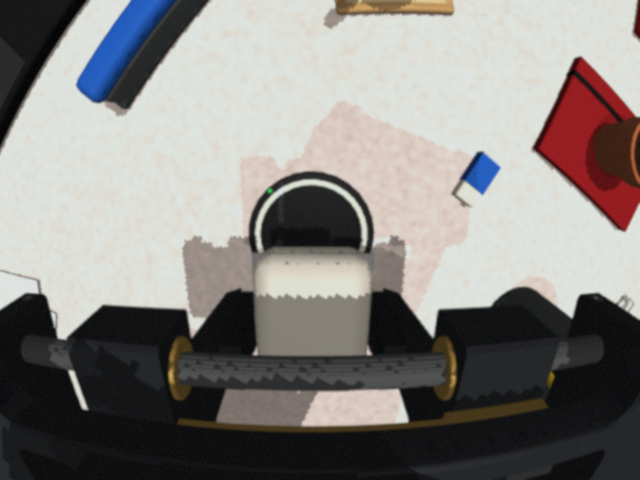

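Run:
```python
import cv2
im=cv2.imread('pics/w14.png');cv2.imwrite('pics/w14a.png',cv2.resize(im[160:270,240:385],None,fx=5,fy=5,interpolation=cv2.INTER_CUBIC))
```

```text
(no output)
```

View pics/w14a.png

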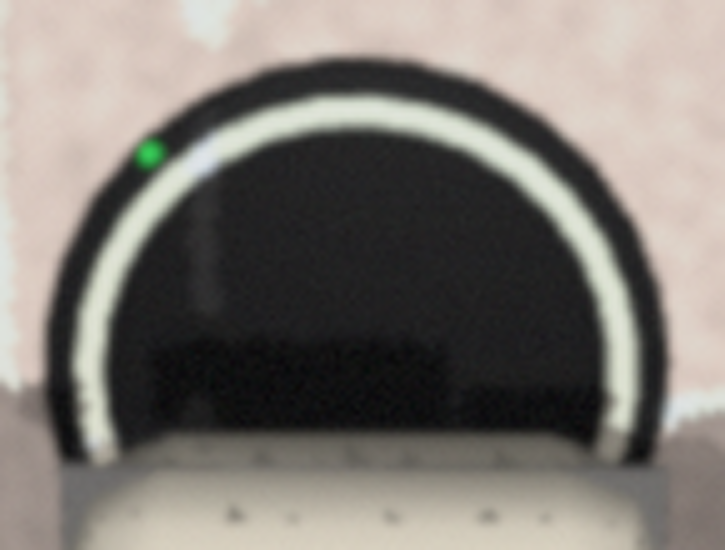

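{"fn": "play_rows", "kwargs": {"moves": [[[0,0.03,0,0,0,0,0.7],[0,0.07,0,0,0,0,0.7],[0,0.1,0,0,0,0,0.7],[0,0.115,0,0,0,0,0.7],[0,0.123,0,0,0,0,0.7],[0,0.127,0,0,0,0,0.7],[0,0.1285,0,0,0,0,0.7],[0,0.129,0,0,0,0,0.7]]]}}

```text
time_s: 30.0
tool_pos: [0.4258, 0.2154, 0.0208]
tool_rot: [-0.55, 1.902, -1.902]
force: [-0.0, -0.4, -0.6]
opening: 0.0463
```

Run:
```python
from h import *
cur()
```

```text
t30.00 tcp [0.4258 0.2154 0.0208] jawyaw -57.7 tilt 0.05 q6 1.23 F [-0.0485 -0.4101 -0.5641] op 0.0463
```

{"fn": "play_rows", "kwargs": {"moves": [[[0,0.001,0,0,0,0,0.7],[0,0.0015,0,0,0,0,0.7],[0,0.0015,0,0,0,0,0.7]]]}}

```text
time_s: 30.38
tool_pos: [0.4259, 0.2155, 0.0202]
tool_rot: [-0.549, 1.902, -1.902]
force: [-3.1, 0.1, 12.9]
opening: 0.0459
```

{"fn": "play_rows", "kwargs": {"moves": [[[0,-0.001,0,0,0,0,0.45],[0,-0.001,0,0,0,0,0.3],[0,-0.001,0,0,0,0,0.2],[0,-0.001,0,0,0,0,0.1],[0,-0.02,0,0,0,0,0],[0,-0.06,0,0,0,0,0],[0,-0.12,0,0,0,0,0],[0,-0.18,0,0,0,0,0]]]}}

```text
time_s: 31.38
tool_pos: [0.4252, 0.2153, 0.2007]
tool_rot: [-0.551, 1.903, -1.902]
force: [1.4, -0.2, 0.3]
opening: 0.0878
```

Run:
```python
from h import *
cur();c=imaging.calibration('wrist');im=snap('wrist','w15')[:,:,::-1]
import pickle;pickle.dump(c,open('w15.pkl','wb'))
go(.6503,.0242,.25,-89.7)
```

```text
t31.38 tcp [0.4252 0.2153 0.2007] jawyaw -57.7 tilt 0.04 q6 1.23 F [ 1.3533 -0.1927  0.3091] op 0.0878
t31.43 tcp [0.4277 0.216  0.2081] jawyaw -57.7 tilt 0.70 q6 1.23 F [2.0919 0.2997 6.6671] op 0.0883
mm [-86.1 -39.8 281.3] deg [-0.05 32.   -0.71] yaw->-89.7
```

View pics/w15.png

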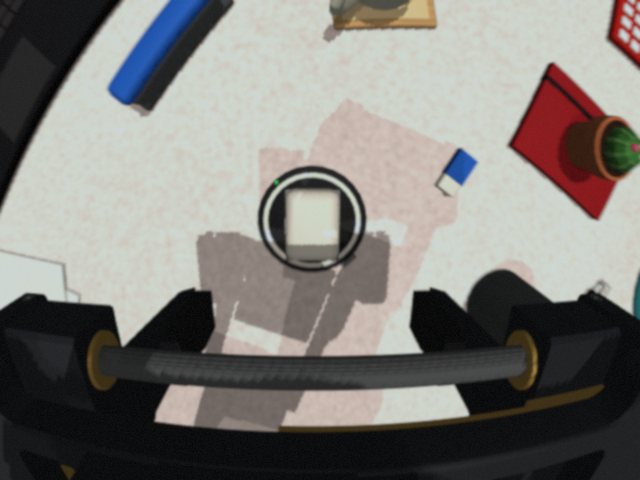

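Run:
```python
from h import *
import pickle;c=pickle.load(open('w15.pkl','rb'))
print('case',pt('wrist',313,225.5,.030,c),'charger',pt('wrist',312,218.5,.008,c))
go(.6503,.0242,.2,-57.7)
```

```text
case [0.4257 0.2146 0.03  ] charger [0.4265 0.2161 0.008 ]
t31.43 tcp [0.4277 0.216  0.2081] jawyaw -57.7 tilt 0.70 q6 1.23 F [2.0919 0.2997 6.6671] op 0.0883
mm [-85.5  10.2 281.1] deg [-0.24  0.   -0.66] yaw->-57.7
```

{"fn": "play_rows", "kwargs": {"moves": [[[-0.01,-0.02,0.03,0,0,0,0],[-0.03,-0.02,0.08,0,0,0,0],[-0.045,-0.02,0.135,0,0,0,0],[-0.06,-0.02,0.19,0,0,0,0],[-0.075,-0.02,0.24,0,0,0,0],[-0.083,-0.02,0.275,0,0,0,0],[-0.085,-0.02,0.281,0,0,0,0],[-0.085,-0.02,0.281,0,0,0,0]]]}}

```text
time_s: 32.42
tool_pos: [0.6471, 0.0236, 0.2184]
tool_rot: [-0.551, 1.903, -1.902]
force: [-0.8, -0.4, 0.9]
opening: 0.0881
```

{"fn": "play_rows", "kwargs": {"moves": [[[0,0,0,0,0,0,0],[0,0,0,0,0,0,0]]]}}

```text
time_s: 32.67
tool_pos: [0.647, 0.0241, 0.2194]
tool_rot: [-0.551, 1.901, -1.901]
force: [-0.8, 0.2, -0.2]
opening: 0.0885
```

Run:
```python
from h import *
cur();c=imaging.calibration('wrist');im=snap('wrist','w16')[:,:,::-1]
import pickle;pickle.dump(c,open('w16.pkl','wb'))
q=np.array([proj('wrist',(.6503+.031*np.cos(a),.0242+.031*np.sin(a),.068),c) for a in np.linspace(0,6.28,200)]);print(q.min(0),q.max(0))
u,v=[int(a) for a in proj('wrist',(.6503,.0242,.068),c)];print(u-60,v-60)
cv2.imwrite('pics/w16a.png',cv2.resize(im[v-60:v+60,u-60:u+60],None,fx=5,fy=5,interpolation=cv2.INTER_CUBIC))
go(.6503,.0242,.0485,-57.7)
```

```text
t32.67 tcp [0.647  0.0241 0.2194] jawyaw -57.7 tilt 0.02 q6 0.86 F [-0.8065  0.2147 -0.2061] op 0.0885
[275.2597 189.2751] [352.6615 264.5717]
253 167
t32.73 tcp [0.6471 0.0239 0.2193] jawyaw -57.7 tilt 0.02 q6 0.86 F [-0.8841 -0.3184  0.2711] op 0.0883
mm [ -2.8 170.8   1.4] deg [-0.01  0.03 -0.02] yaw->-57.7
```

View pics/w16a.png

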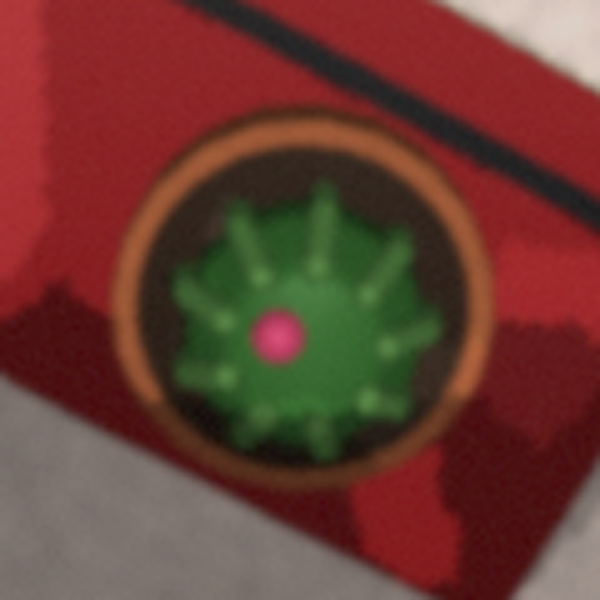

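{"fn": "play_rows", "kwargs": {"moves": [[[-0.003,0.03,0.001,0,0,0,0],[-0.003,0.07,0.001,0,0,0,0],[-0.003,0.11,0.001,0,0,0,0],[-0.003,0.14,0.001,0,0,0,0],[-0.003,0.16,0.001,0,0,0,0],[-0.003,0.169,0.001,0,0,0,0],[-0.003,0.171,0.001,0,0,0,0],[-0.003,0.171,0.001,0,0,0,0]]]}}

```text
time_s: 33.72
tool_pos: [0.6509, 0.024, 0.0488]
tool_rot: [-0.549, 1.901, -1.902]
force: [0.6, 0.4, -0.1]
opening: 0.0878
```

{"fn": "play_rows", "kwargs": {"moves": [[[0,0,0,0,0,0,0.2],[0,0,0,0,0,0,0.3],[0,0,0,0,0,0,0.6],[0,0,0,0,0,0,0.6],[0,0,0,0,0,0,0.6],[0,0,0,0,0,0,0.6],[0,-0.004,0,0,0,0,0.6],[0,-0.015,0,0,0,0,0.6]]], "force": 18}}

```text
time_s: 34.72
tool_pos: [0.6502, 0.0239, 0.0625]
tool_rot: [-0.552, 1.904, -1.902]
force: [-0.8, 0.2, -0.9]
opening: 0.0613
```

Run:
```python
from h import *
go(.4258,-.2121,.20,-57.7)
```

```text
t34.73 tcp [0.6502 0.0239 0.0625] jawyaw -57.7 tilt 0.11 q6 0.86 F [-0.8477  0.1923 -0.9456] op 0.0613
mm [ 315.9 -137.1   79.6] deg [ 0.06 -0.02  0.09] yaw->-57.7
```

{"fn": "play_rows", "kwargs": {"moves": [[[0,-0.04,0,0,0,0,0.6],[0.01,-0.09,0.003,0,0,0,0.6],[0.04,-0.13,0.01,0,0,0,0.6],[0.09,-0.137,0.023,0,0,0,0.6],[0.145,-0.137,0.037,0,0,0,0.6],[0.2,-0.137,0.05,0,0,0,0.6],[0.25,-0.137,0.063,0,0,0,0.6],[0.29,-0.137,0.073,0,0,0,0.6]]]}}

```text
time_s: 35.72
tool_pos: [0.443, -0.1939, 0.2006]
tool_rot: [-0.549, 1.902, -1.903]
force: [0.1, 0.1, -2.0]
opening: 0.061
```

Run:
```python
from h import *
go(.4258,-.2121,.1,-57.7)
```

```text
t35.73 tcp [ 0.443  -0.1939  0.2006] jawyaw -57.8 tilt 0.06 q6 0.35 F [ 0.0883  0.062  -1.9975] op 0.0610
mm [ 24.2 100.6   6.1] deg [-0.06 -0.07 -0.01] yaw->-57.7
```

{"fn": "play_rows", "kwargs": {"moves": [[[0.012,0.01,0.003,0,0,0,0.6],[0.02,0.035,0.005,0,0,0,0.6],[0.024,0.07,0.006,0,0,0,0.6],[0.024,0.09,0.006,0,0,0,0.6],[0.024,0.1,0.006,0,0,0,0.6],[0.024,0.1,0.006,0,0,0,0.6],[0.024,0.1,0.006,0,0,0,0.6]]]}}

```text
time_s: 36.6
tool_pos: [0.4278, -0.2106, 0.1006]
tool_rot: [-0.55, 1.9, -1.903]
force: [-0.1, -0.2, -1.7]
opening: 0.0611
```

Run:
```python
from h import *
go(.4258,-.2121,.0415,-57.7);snap('wrist','w17')
```

```text
t36.60 tcp [ 0.4278 -0.2106  0.1006] jawyaw -57.7 tilt 0.08 q6 0.30 F [-0.1264 -0.1752 -1.7383] op 0.0611
mm [ 2.5 59.1  0.1] deg [-0.08  0.   -0.03] yaw->-57.7
```

View pics/w17.png

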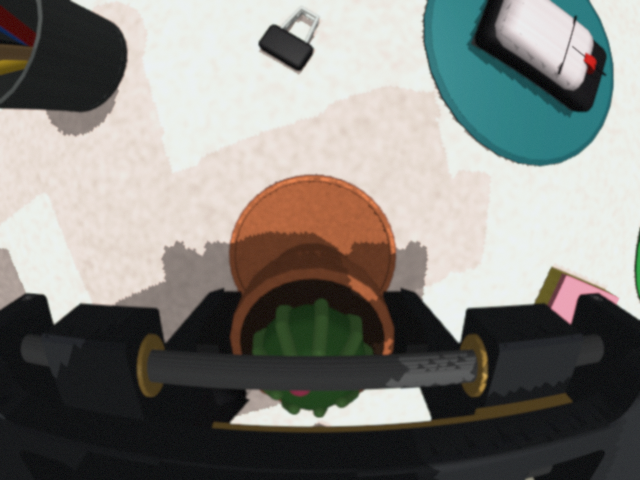

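Aligned: saucer 230–396 (mid 313), gripper mid 312. Lower.

{"fn": "play_rows", "kwargs": {"moves": [[[0.002,0.015,0,0,0,0,0.6],[0.0025,0.035,0,0,0,0,0.6],[0.0025,0.048,0,0,0,0,0.6],[0.0025,0.054,0,0,0,0,0.6],[0.0025,0.057,0,0,0,0,0.6],[0.0025,0.0585,0,0,0,0,0.6],[0.0025,0.059,0,0,0,0,0.6]]]}}

```text
time_s: 37.52
tool_pos: [0.4253, -0.212, 0.0412]
tool_rot: [-0.55, 1.902, -1.903]
force: [-0.4, 0.3, -2.7]
opening: 0.0614
```

Run:
```python
from h import *
cur()
```

```text
t37.52 tcp [ 0.4253 -0.212   0.0412] jawyaw -57.7 tilt 0.03 q6 0.30 F [-0.3661  0.288  -2.7382] op 0.0614
```

{"fn": "play_rows", "kwargs": {"moves": [[[0,0.0006,0,0,0,0,0.6],[0,0.001,0,0,0,0,0.6],[0,0.001,0,0,0,0,0.6]]]}}

```text
time_s: 37.9
tool_pos: [0.4253, -0.2119, 0.0402]
tool_rot: [-0.55, 1.902, -1.902]
force: [-0.9, 0.2, 1.9]
opening: 0.0613
```

Contact made; release.

{"fn": "play_rows", "kwargs": {"moves": [[[0,0,0,0,0,0,0.27],[0,0,0,0,0,0,0.18],[0,0,0,0,0,0,0],[0,0,0,0,0,0,0],[0,-0.02,0,0,0,0,0],[0,-0.06,0,0,0,0,0],[0,-0.11,0,0,0,0,0],[0,-0.17,0,0,0,0,0]]]}}

```text
time_s: 38.9
tool_pos: [0.4247, -0.2115, 0.2112]
tool_rot: [-0.551, 1.904, -1.901]
force: [0.2, -0.2, -0.7]
opening: 0.088
```

{"fn": "play_rows", "kwargs": {"moves": [[[0,-0.03,0,0,0,0,0],[0,-0.05,0,0,0,0,0],[0,-0.05,0,0,0,0,0],[0,-0.05,0,0,0,0,0]]]}}

```text
time_s: 39.4
tool_pos: [0.4249, -0.2116, 0.2589]
tool_rot: [-0.551, 1.904, -1.901]
force: [0.1, -0.5, 0.3]
opening: 0.0881
```

Run:
```python
from h import *
cur();c=imaging.calibration('wrist');snap('wrist','w18');snap('top','t18');snap('scene','s18')
import pickle;pickle.dump(c,open('w18.pkl','wb'))
```

```text
t39.40 tcp [ 0.4249 -0.2116  0.2589] jawyaw -57.7 tilt 0.10 q6 0.30 F [ 0.0758 -0.5111  0.2982] op 0.0881
```

View pics/w18.png

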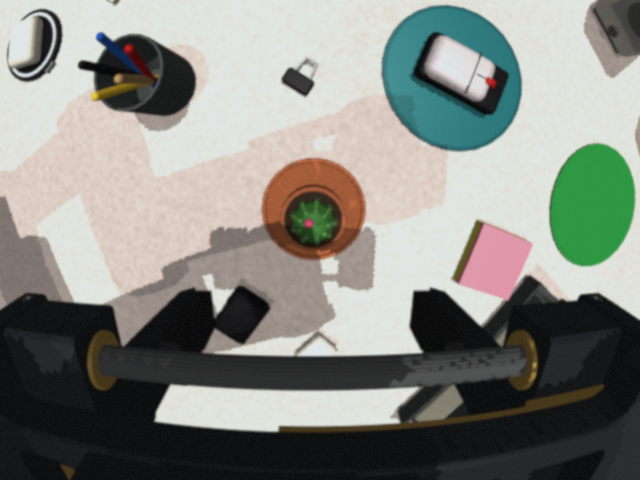

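View pics/t18.png

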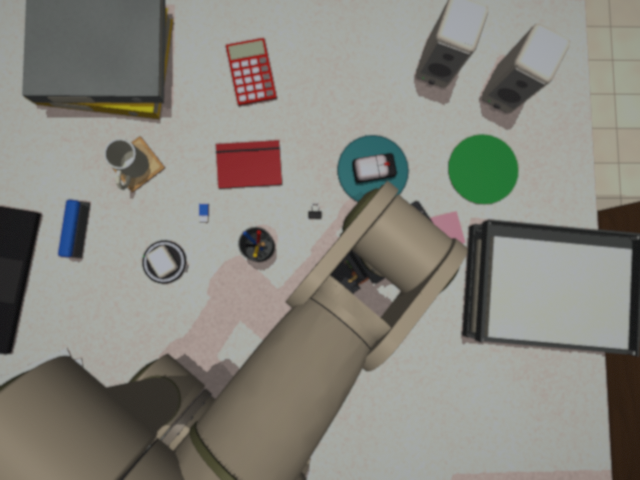

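View pics/s18.png

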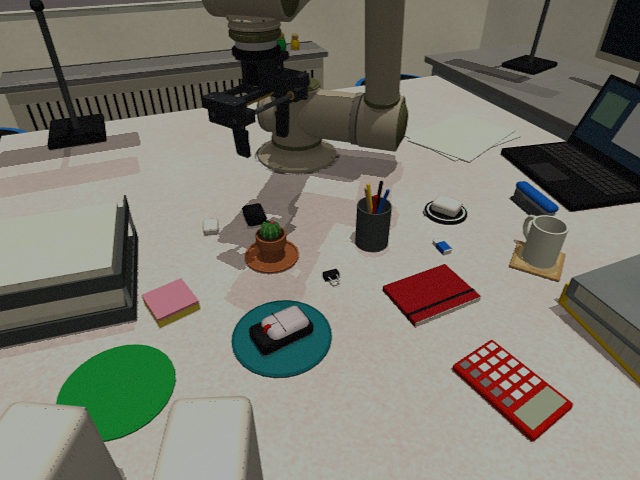

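Run:
```python
from h import *
im=cv2.imread('pics/t18.png');f=4
a=cv2.resize(im[130:210,330:420],None,fx=f,fy=f,interpolation=cv2.INTER_CUBIC);b=cv2.resize(im[225:305,120:210],None,fx=f,fy=f,interpolation=cv2.INTER_CUBIC)
w=cv2.imread('pics/w18.png');d=cv2.resize(w[150:270,250:380],None,fx=4.5,fy=4.5,interpolation=cv2.INTER_CUBIC)
cv2.imwrite('pics/f1.png',np.hstack([a,b]));cv2.imwrite('pics/f2.png',d)
```

```text
(no output)
```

View pics/f1.png

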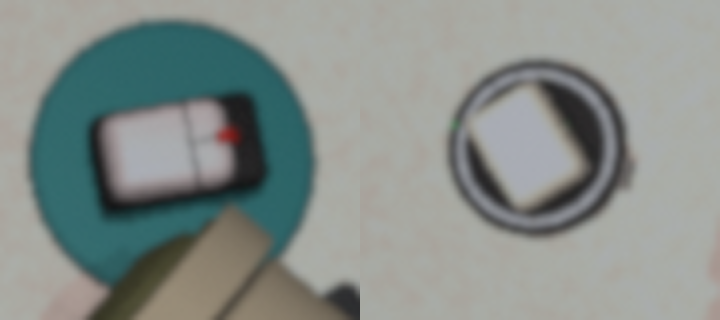

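View pics/f2.png

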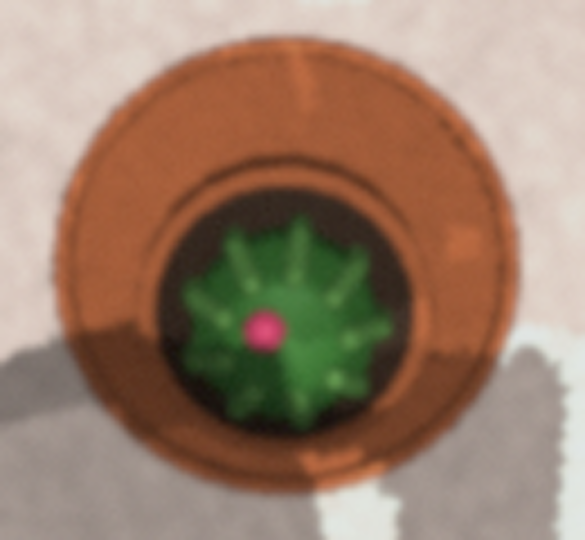

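Run:
```python
from h import *
import pickle;c=pickle.load(open('w18.pkl','rb'))
print('mouse-mat',pt('top',374.6,167.8,.022)-pt('top',373,170.2,.004))
print('case-chg',pt('top',161.9,262.1,.030)-pt('top',164.2,262,.008))
W=lambda x,y,z:pt('wrist',250+(x+.5)/4.5-.5,150+(y+.5)/4.5-.5,z,c)
print('cactus-saucer',W(288,303,.06)-W(287,264,.008))
```

```text
mouse-mat [ 0.0012 -0.0008  0.018 ]
case-chg [-0.001  -0.0018  0.022 ]
cactus-saucer [0.0013 0.0007 0.052 ]
```

All are within about 2–3 mm of centre. Handing in.

Run:
```python
from h import *
print(arm.hand_in())
```

```text
the job is handed in; nothing more can be done
None
```

All four things are back on their own places, upright, and the job is handed in at about 40 s of the 144 s allowed. I parked the cactus on the notebook, then moved the mug to the coaster, the mouse to the teal mat, the white earbud case to the charger and the cactus to the saucer.

**Final checks:** measured offsets from the centres of their places were:

| Thing | Offset from centre |
|---|---|
| Mouse | about 1.5 mm |
| Earbud case | about 2 mm |
| Cactus | about 1.5 mm |
| Mug | 2–3 mm |

The mug was measured once, just after it was placed; it looked unchanged in the last pictures. They also showed the pen pot standing where it was, the notebook clear and the gripper touching nothing.

**Disagreement:** the top camera read positions about 2 mm lower in x and 4.5 mm lower in y than the wrist camera. I used the wrist camera, because it matched where the grasps actually closed.

**Forces:** touchdown readings were about 2–5 N for the cactus, mug and mouse. The case came down a little harder, at 13 N.

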